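Bring the cuvette carrier round the bent rail to its stop and lock it

TASK

Slide the cuvette carrier along the bent rail, round both bends, until it rests fully home against the stop disc at the far end, feeling your way gently because the far leg is clamped at an angle nobody has measured. Then swing the keeper lever fully shut behind the carrier so that it cannot slide back, and let go. Never press the carrier against the rail or its stop with more than 20 N, and leave the dropper bottle and the sample cup on the base plate standing where they are.

Things in the scene. Friction and masses are not known exactly. Their poses are not given: they have to be found in the camera images.
- rail: Stand: grey base plate (150 x 280 x 10 mm) carrying a bent steel rod 8 mm thick, level, its centre 100 mm above the origin; stop disc and keeper are part of it. Origin: middle of the plate's underside, z up. The far leg, past the knuckle, is clamped at an angle that differs each time and is not measured; nothing gives under permitted forces.
- park (a point): Rod centre at the parking post, (-40, 115) mm in the stand's frame, whose axes it has. From here the rod runs straight 70 mm along -y to (-40, 45), then bends left 60 degrees on a 25 mm centre-line radius, ending at (-27.5, 23.3).
- bend2 (a point): Rod centre where the second bend begins, (15.8, -1.7) mm in the stand's frame, whose axes it has. A straight 50 mm middle leg leads here from the first bend, heading 30 degrees clockwise from +x. From here the rod bends right 35 degrees on a 25 mm radius to the knuckle.
- knuckle (a point): Rod centre where the straight far leg begins, (26, -12.7) mm in the stand's frame, whose axes it has (they do not turn with the leg). The rod arrives heading 65 degrees clockwise from +x; the far leg turns right by a further 1 to 49 degrees, unmeasured. Along the leg from here: face of the stop disc (26 mm across) at 90 mm, end post at 105 mm, its top 8 mm above the rod's centre.
- carrier: Loose, about 100 g: ring 12 mm long, bore 14, outside 28 mm, hung on the rod (3 mm play all round); black 14 x 14 mm sleeve to grip, 13 to 45 mm above the ring's centre, clear stub to 48; weight below. Origin: ring's centre; x along the bore towards the stop, z up. Starts on the first leg; home, its front is on the stop disc, origin 84 mm from the knuckle. It jams unless it turns with the rod.
- keeper (a joint): Keeper lever, rad: 0 open, 1.57 shut, clockwise from above; stays where left, 1 N moves its pin. Pivot: on the far leg's frame, 73.5 mm from the knuckle, 30 mm right of the rod (seen towards the stop). At 0 the tail points on past the stop, parallel to the leg; pin on it 50 mm from the pivot, 10 mm thick, 11 to 38 mm above rod centre. Shut, the blade crosses above the rod behind the carrier.
- bottle_drop: Small dropper bottle, 28 mm across and 58 mm tall, standing on the base plate; origin at the centre of its underside.
- sample_cup: Small clear sample cup, 16 mm across and 22 mm tall, standing on the base plate; origin at the centre of its underside.
Not all that is in view belongs to the job. Of the things that look like the carrier, the middle-sized one is meant.

How it is judged (in metres and radians):
On the way, in this order (a step that is already met when the one before it is completed fails the run):
1. the carrier is round the first bend, on the middle leg (x of carrier in the frame of rail above -0.018 m and horizontal distance between carrier and knuckle below 0.05 m).
2. the carrier is home against the stop, the keeper still open (y of carrier in the frame of rail below -0.07 m and horizontal distance between carrier and knuckle above 0.08 m and value of joint keeper below 0.7 rad), for 0.2 s.
At the end, for the whole second after the job is handed in: The carrier hangs on the far leg at rest, its ring's centre more than 80 mm from the knuckle (home is 84 mm), and the keeper is shut to more than 1.35 rad behind it (y of carrier in the frame of rail below -0.07 m and horizontal distance between carrier and knuckle above 0.08 m and z of carrier in the frame of rail above 0.085 m and value of joint keeper above 1.35 rad and linear speed of carrier below 0.03 m/s); the robot touches nothing.
It fails at once if the carrier is forced against the rail or its parts (more than 20 N) (contact force between carrier and rail above 20 N).
It fails at once if the dropper bottle or the sample cup is pushed (more than 20 mm) or knocked over (distance of any of bottle_drop, sample_cup from where it was at the start of the episode above 0.02 m or angle between any of bottle_drop, sample_cup's own z axis and vertical above 0.5 rad).
It also fails if it takes over 72 s, if anything falls off the work surface, if the arm or the gripper's body presses on something with over 40 N, if the wrist force passes 120 N, or if a joint passes its speed limit or range.

ROBOT

A 6-joint arm with a two-finger parallel gripper is mounted at the origin on a cart in front of the work surface, level with it; the furniture and walls round the work are solid. World frame = base frame: x ahead of the robot, y to its left, z up, the work surface at z = 0. Lengths are in m, angles in degrees, forces in N, time in s.
With the tool pointing down it reaches from about 0.375 to 0.9 m from the base axis. Payload 3.1 kg.
Tool frame: the origin (TCP) lies between the finger pads; the fingertips stand 11 mm ahead of it and the grasp point (between the pads) lies 8 mm behind it; x points along the fingers, y is the direction in which the jaws open and shut, and the axes are right-handed (so a half turn about x gives the same grasp; the last joint's range is limited). The gripper opens to 87 mm and grips with 3 to 60 N. Pads are 19 mm wide; open, the fingers measure 117 mm over their backs; the gripper's body (75 mm by 190 mm) begins 51 mm behind the grasp point.
Start: joints at [64.085, 30.224, 82.088, -0, 67.689, -10.227], TCP at [0.169, 0.602, 0.234] pointing down, gripper open.
Joint ranges: [-176.69, 176.69], [-43.24, 126.21], [12.49, 139.97], [-82, 262], [0, 151.66], [-163.58, 163.58]. Speed limits (degrees/s): [159.86, 159.86, 180, 180, 180, 180].

INTERFACE

Orientations are given as a 3x3 rotation matrix whose columns are the frame's x, y, z axes.
In Python, from rig import bot gives the robot as it stands.
- The arm moves only by the shell command python3 -m inch 'ROWS' [OPENING]. ROWS is a JSON object of lists of equal length, an entry for each row: "dp": the shift along the tool's x, y, z in mm, a list of three; "yaw": the turn about the tool's x in degrees. In form: {"dp": [[tx, ty, tz], ...], "yaw": [yaw, ...]}. A call has 1 to 20 rows; each row shifts and turns the commanded pose from where the row before left it, along the tool's axes as they then stand; what a row does not reach is not made up. A row lasts 1/12 s, in which the tool goes at most 41.7 mm and 7.16 degrees, less where a joint would pass 70% of its speed; a pose out of reach is approached as far as the arm can. A call is refused whole if a number of a shift passes 41.7 or a number of a turn 7.16, either way. A call with a gripper value outside its range is refused whole. OPENING is the finger opening in mm, from 0 to 87, set as the call begins (- or left out, the last holds). The fingers move at their own pace and stop on an object; the grip force is fixed at half the most. Time passes only in rows, so rows that do not move let the fingers close. It gives the time, the measured TCP pose, the force and the opening at its end, in the units of the state.
- bot.read_state(): the state, without advancing time (a new reading comes with each control period).
- bot.capture(name): name is "scene" or "top" or "wrist"; returns a dict with "color" (480x640x3 uint8, red, green, blue), "intrinsics" (3x3 intrinsics, pixels), "pose" (4x4, takes a point from camera to world coordinates). Camera axes: x right, y down, z forward; pixel columns grow to the right and rows downward; lengths in m; the calibration is good to about 2 mm. The wrist camera is an equidistant fisheye: a pixel r from the principal point sees the ray r / f radians off the axis. A picture is of the moment at which its call begins. There is no depth.
- bot.hand_in(): hands the job in, once; it reports no verdict.
The state is a dict: "time_s": time; "joint_positions": joint angles; "qvel": joint speeds; "tau": joint torques, N m; "position": TCP position; "tcp_rot": TCP orientation; "force": force on the tool from outside, world axes, zero at the start; "moment": the same for the moment, N m; "opening": opening from 0.0 (shut) to 1.0 (fully open).
Only numpy, scipy, OpenCV 4.12 (cv2) and the standard library are available. Lean on these libraries where they do the work, as an engineer would, in place of code of your own. Each camera call takes 0.05 s, during which the arm holds its last target.

## Working session

There is one attempt and no reset: what is moved stays moved. The work goes in short steps, Python scripts to look and compute and a shell command to move; the robot and the scene stay as the last step left them, time stands still between calls to the robot, and variables do not carry over. Pictures are saved under pics/ and viewed, and the job is handed in when it is done.

```bash
ls; mkdir -p pics
python3 - <<'E'
from rig import bot
import cv2,numpy as np
s=bot.read_state()
for k,v in s.items(): print(k,np.round(v,3).tolist())
for n in ("scene","top","wrist"):
    c=bot.capture(n); cv2.imwrite(f"pics/{n}0.png",c["color"][:,:,::-1]); np.savez(f"pics/{n}0.npz",**c)
    print(n,np.round(c["intrinsics"],1).tolist(),np.round(c["pose"],4).tolist())
E
```

```text
pics
time_s 0.0
joint_positions [64.085, 30.276, 82.157, -0.0, 67.691, -10.229]
qvel [0.094, 0.0, -0.011, -0.005, 0.052, 0.028]
tau [0.001, -44.004, -17.66, 0.063, 0.058, -0.0]
position [0.169, 0.601, 0.233]
tcp_rot [[-0.001, 0.27, 0.963], [-0.002, 0.963, -0.27], [-1.0, -0.002, -0.0]]
force [-0.449, 0.362, 0.251]
moment [-0.034, -0.062, 0.006]
opening 0.997
scene [[623.9, 0.0, 318.9], [0.0, 623.9, 240.3], [0.0, 0.0, 1.0]] [[-0.5717, -0.5959, 0.564, -0.0007], [-0.8203, 0.4306, -0.3765, 0.0707], [-0.0185, -0.6779, -0.735, 0.7144], [0.0, 0.0, 0.0, 1.0]]
top [[522.2, 0.0, 321.2], [0.0, 522.2, 239.6], [0.0, 0.0, 1.0]] [[-0.0233, -0.9913, 0.1296, 0.3758], [-0.9997, 0.0217, -0.0135, -0.2578], [0.0105, -0.1299, -0.9915, 0.9406], [0.0, 0.0, 0.0, 1.0]]
wrist [[371.6, 0.0, 319.3], [0.0, 371.6, 238.2], [0.0, 0.0, 1.0]] [[0.2712, 0.93, 0.248, 0.1011], [0.9625, -0.2614, -0.0721, 0.6199], [-0.0022, 0.2583, -0.9661, 0.383], [0.0, 0.0, 0.0, 1.0]]
```

View pics/scene0.png

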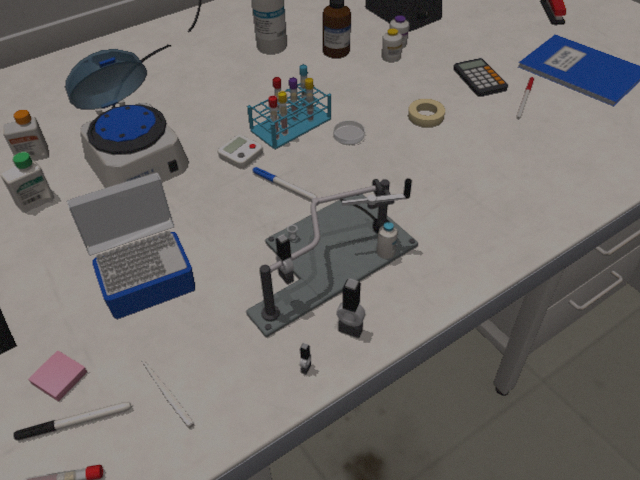

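View pics/top0.png

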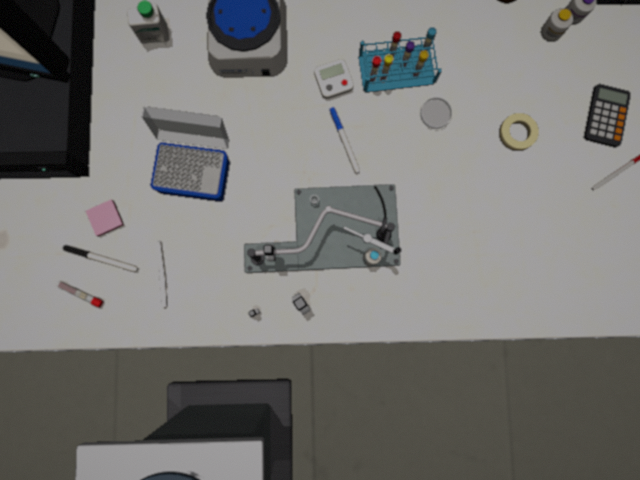

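View pics/wrist0.png

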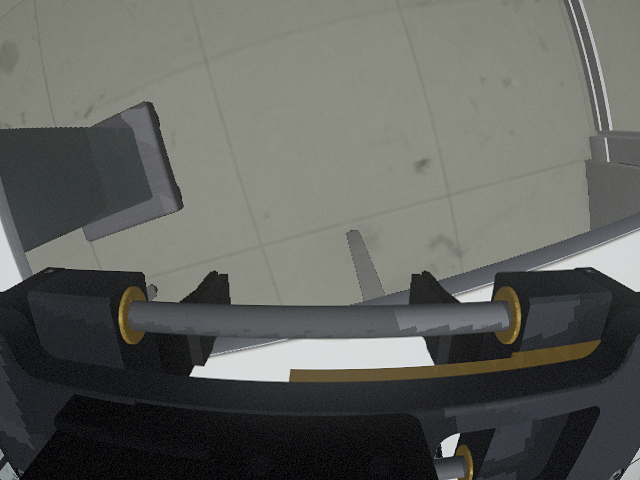

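Carrier look-alikes in the scene picture: on the rail (284,258), a larger loose one (350,308), and a small loose one (305,358). The middle-sized one is the one on the rail's first leg, which matches the description. I'll check it in close crops.

Run:
```python
import cv2
a=cv2.imread("pics/top0.png")[175:330,235:410]; cv2.imwrite("pics/topc.png",cv2.resize(a,None,fx=4.5,fy=3.8*1,interpolation=cv2.INTER_CUBIC)[:600,:800])
a=cv2.imread("pics/top0.png")[175:325,235:410]; cv2.imwrite("pics/topc.png",cv2.resize(a,None,fx=4,fy=4,interpolation=cv2.INTER_CUBIC))
a=cv2.imread("pics/scene0.png")[170:370,240:430]; cv2.imwrite("pics/scenec.png",cv2.resize(a,None,fx=3,fy=3,interpolation=cv2.INTER_CUBIC))
```

```text
(no output)
```

View pics/topc.png

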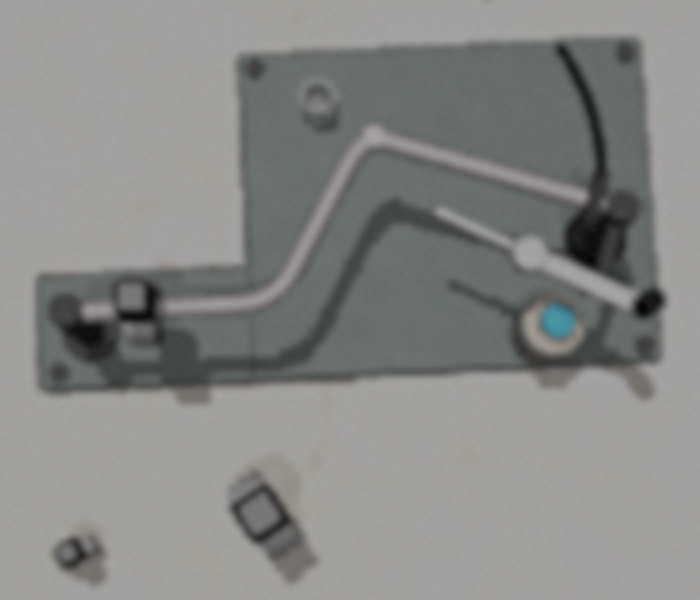

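View pics/scenec.png

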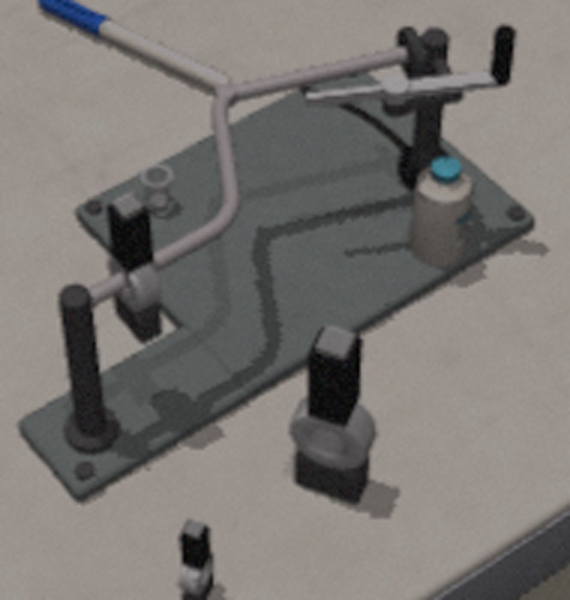

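```bash
cat > h.py <<'E'
import numpy as np,cv2
from scipy.optimize import least_squares
C={}
for n in ("scene","top"):
    d=np.load(f"pics/{n}0.npz"); C[n]=(d["intrinsics"],d["pose"])
def proj(n,P,C=C):
    K,T=C[n]; p=T[:3,:3].T@(np.asarray(P)-T[:3,3]); q=K@p; return q[:2]/q[2]
def ray(n,uv):
    K,T=C[n]; d=T[:3,:3]@np.linalg.solve(K,[uv[0],uv[1],1.]); return T[:3,3],d
def atz(n,uv,z):
    o,d=ray(n,uv); return o+d*(z-o[2])/d[2]
def leg(s,r,a): # along, right (mm), a turn in deg
    h=np.radians(-65-a); u=np.array([np.cos(h),np.sin(h)]); rt=np.array([u[1],-u[0]])
    return np.array([26,-12.7])+s*u+r*rt
def w(p,q,z):
    x,y,t=p[:3]; c,s=np.cos(np.radians(t)),np.sin(np.radians(t))
    return np.array([x+(c*q[0]-s*q[1])/1e3,y+(s*q[0]+c*q[1])/1e3,z/1e3])
E
cat > fit.py <<'E'
from h import *
T=lambda u,v:(u/4+235,v/4+175); S=lambda u,v:(u/3+240,v/3+170)
ob=[("top",T(38,391),lambda a:(-75,140),5),("top",T(640,38),lambda a:(75,-140),10),("top",T(660,362),lambda a:(-75,-140),5),
("top",T(375,131),lambda a:(26,-12.7),100),("top",T(65,306),lambda a:(-40,115),108),("top",T(622,207),lambda a:leg(105,0,a),108),
("top",T(650,302),lambda a:leg(73.5+50,30,a),138),
("top",T(530,252),lambda a:leg(73.5,30,a),106),
("scene",S(222,90),lambda a:(26,-12.7),100),("scene",S(75,295),lambda a:(-40,115),108),("scene",S(80,497),lambda a:(-75,140),5),
("scene",S(533,222),lambda a:(-75,-140),5),("scene",S(435,35),lambda a:leg(105,0,a),108),("scene",S(505,32),lambda a:leg(123.5,30,a),138),("scene",S(397,90),lambda a:leg(73.5,30,a),106)]
f=lambda p:np.concatenate([proj(n,w(p,g(p[3]),z))-uv for n,uv,g,z in ob])
r=least_squares(f,[.4,-.2,0,25],loss="soft_l1",x_scale=[.1,.1,10,10]); print(r.x); 
for o,e in zip(ob,f(r.x).reshape(-1,2)): print(o[0],np.round(o[1],1),np.round(e,1))
E
python3 fit.py
```

```text
[ 0.51389838 -0.27145849  2.11164313 48.5905183 ]
top [244.5 272.8] [1.4 4.2]
top [395.  184.5] [0.7 1.1]
top [400.  265.5] [1.8 2.2]
top [328.8 207.8] [ 0.3 -1.4]
top [251.2 251.5] [ 0.9 -1.1]
top [390.5 226.8] [-0.3  0.8]
top [397.5 250.5] [ 0.3 -3.9]
top [367.5 238. ] [-2.   0.3]
scene [314. 200.] [-0.5 -0.6]
scene [265.  268.3] [-1.  -2.8]
scene [266.7 335.7] [2.6 3.5]
scene [417.7 244. ] [3.5 0.9]
scene [385.  181.7] [-0.7  1.1]
scene [408.3 180.7] [-3.3 -2.2]
scene [372.3 200. ] [-3.1  1.5]
```

Run:
```python
import cv2
I=cv2.imread("pics/top0.png")
cv2.imwrite("pics/tA.png",cv2.resize(I[195:270,240:340],None,fx=8,fy=8,interpolation=cv2.INTER_CUBIC))
cv2.imwrite("pics/tB.png",cv2.resize(I[195:270,315:415],None,fx=8,fy=8,interpolation=cv2.INTER_CUBIC))
I=cv2.imread("pics/scene0.png")
cv2.imwrite("pics/sB.png",cv2.resize(I[165:240,310:415],None,fx=7.6,fy=7.6,interpolation=cv2.INTER_CUBIC))
```

```text
(no output)
```

View pics/tA.png

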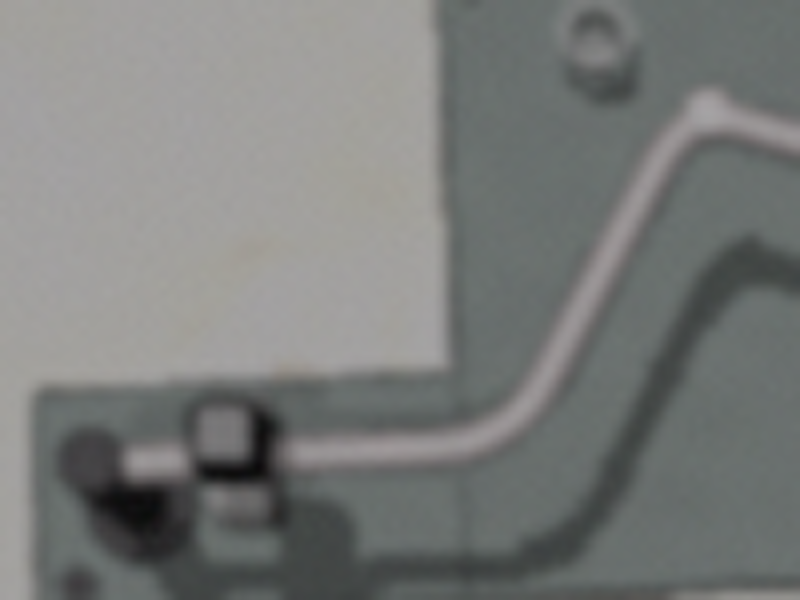

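View pics/tB.png

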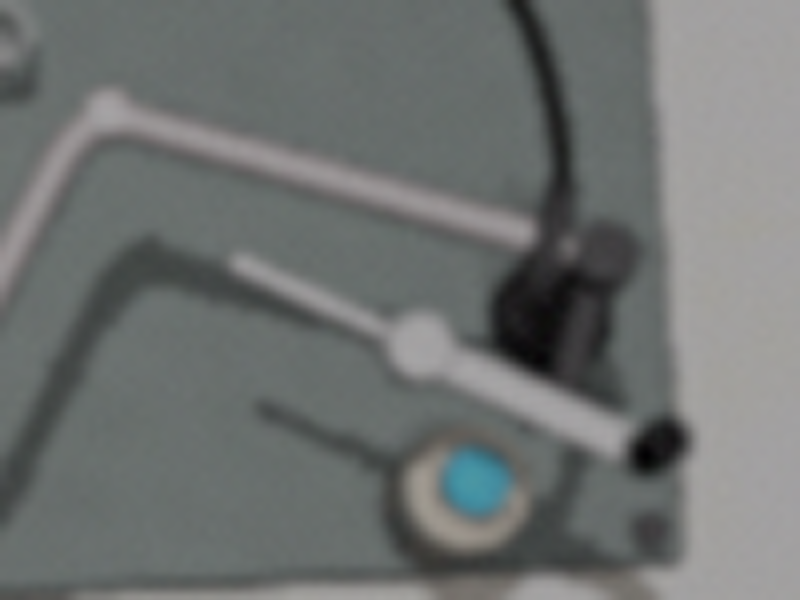

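View pics/sB.png

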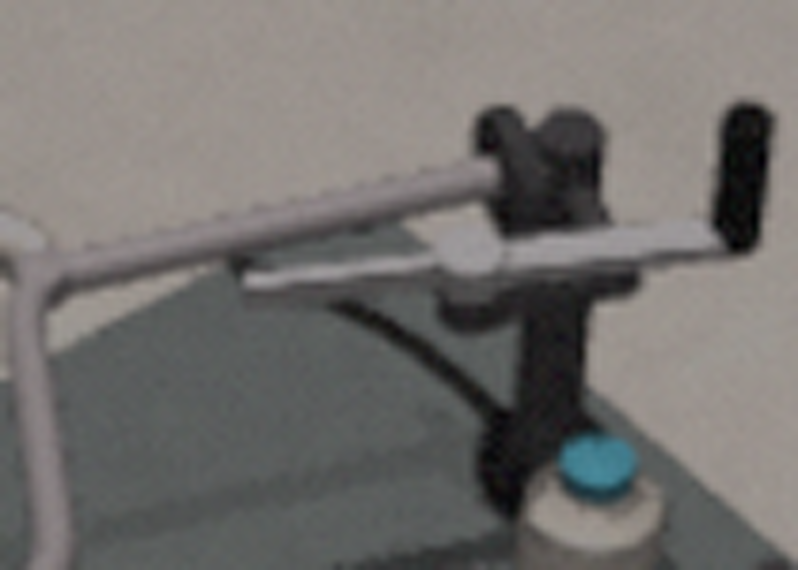

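```bash
cat > fit.py <<'E'
from h import *
A=lambda u,v:("top",(u/8+240,v/8+195)); B=lambda u,v:("top",(u/8+315,v/8+195)); S=lambda u,v:("scene",(u/7.6+310,v/7.6+165)); S3=lambda u,v:("scene",(u/3+240,v/3+170))
pt=[(A(90,458),lambda a,k:(-40,115),108),(B(608,250),lambda a,k:leg(105,0,a),108),(S(575,130),lambda a,k:leg(105,0,a),108),(S3(75,295),lambda a,k:(-40,115),108),
(A(708,108),lambda a,k:(26,-12.7),100),(S(30,270),lambda a,k:(26,-12.7),100),
(B(423,345),lambda a,k:leg(73.5,30,a),110),(S(470,245),lambda a,k:leg(73.5,30,a),110),
(S(747,105),lambda a,k:leg(73.5+50*np.cos(k),30+50*np.sin(k),a),138),(B(670,440),lambda a,k:leg(73.5+50*np.cos(k),30+50*np.sin(k),a),138)]
L1=lambda a:((-40,110),(-40,45)); L2=lambda a:((-27.5,23.3),(15.8,-1.7)); L3=lambda a:(leg(0,0,a),leg(90,0,a))
ln=[(A(150,462),L1),(A(300,453),L1),(A(400,447),L1),(A(597,280),L2),(A(640,200),L2),(B(200,142),L3),(B(300,170),L3),(B(400,200),L3),(B(500,229),L3),
(S(100,270),L3),(S(300,222),L3),(S(450,185),L3)]
def f(p):
    r=[]
    for (n,uv),g,z in pt: r+=list(proj(n,w(p,g(p[3],p[4]),z))-uv)
    for (n,uv),g in ln:
        a,b=[proj(n,w(p,q,100)) for q in g(p[3])]; d=(b-a)/np.linalg.norm(b-a); e=np.array(uv)-a; r.append(2*(d[0]*e[1]-d[1]*e[0]))
    return np.array(r)
r=least_squares(f,[.5,-.27,2,45,.1],loss="soft_l1",x_scale=[.1,.1,10,10,.1]); print(r.x)
e=f(r.x); print(np.round(e[:2*len(pt)].reshape(-1,2),1).tolist()); print(np.round(e[2*len(pt):]/2,1))
np.save("p.npy",r.x)
if __name__=="__main__":
    p=r.x
    for n in("top","scene"):
        I=cv2.resize(cv2.imread(f"pics/{n}0.png"),None,fx=4,fy=4,interpolation=cv2.INTER_CUBIC)
        def L(P,z,c): 
            q=np.array([proj(n,w(p,x,z))*4+1.5 for x in P]); cv2.polylines(I,[q.astype(np.int32)],False,c,1)
        L([(-40,115),(-40,45)],100,(0,0,255));L([(-27.5,23.3),(15.8,-1.7)],100,(0,0,255));L([leg(0,0,p[3]),leg(105,0,p[3])],100,(0,255,0))
        L([(-75,140),(-75,-140),(75,-140),(75,140),(-75,140)],10,(255,0,0)); L([leg(90,-13,p[3]),leg(90,13,p[3])],100,(0,255,255))
        k=p[4];L([leg(73.5,30,p[3]),leg(73.5+50*np.cos(k),30+50*np.sin(k),p[3])],111,(255,0,255))
        I=I[700:1120,940:1640] if n=="top" else I[680:1280,960:1720]
        cv2.imwrite(f"pics/ov_{n}.png",I)
E
python3 fit.py
```

```text
[ 0.5091223  -0.27051525  1.32727343 44.13376601  0.13822704]
[[-0.1, 0.2], [0.2, 0.4], [-1.0, -0.3], [-0.7, -0.7], [0.2, 0.8], [1.2, 1.0], [-0.4, 0.5], [-0.4, 1.9], [-0.4, 1.0], [0.1, -0.5]]
[ 0.1 -0.2 -0.3 -0.2 -0.1  0.1 -0.   0.   0.   0.8  0.4  0. ]
```

```bash
sleep 1
```

```text
(no output)
```

View pics/ov_top.png

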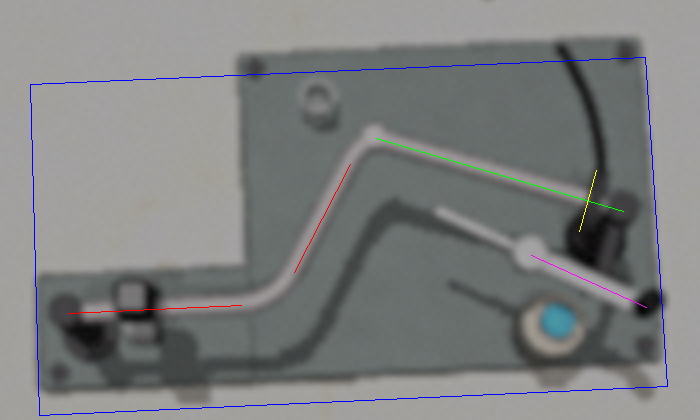

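View pics/ov_scene.png

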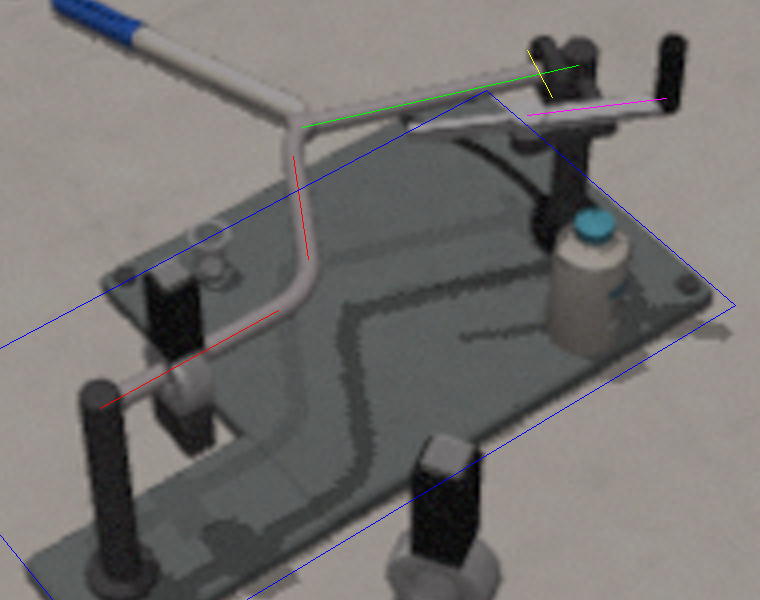

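```bash
cat > fit2.py <<'E'
import fit
from fit import *
def f2(p,dz):
    o=fit.w; fit.w=lambda p_,q,z:o(p_,q,z+dz); 
    try: return fit.f(p)
    finally: fit.w=o
for dz in(-30,-20,-10,-5,0,5,10):
    r=least_squares(f2,fit.r.x,args=(dz,),loss="soft_l1",x_scale=[.1,.1,10,10,.1]); print(dz,np.round(r.x,4),r.cost)
# plate corner points: triangulate corner (-75,-140) top & scene, at z10
for uvt,uvs in [((400,265.5),(417.7,244)),((244.5,272.8),(266.7,335.7)) ]:
    o1,d1=ray("top",uvt);o2,d2=ray("scene",uvs)
    s=np.linalg.lstsq(np.c_[d1,-d2],o2-o1,rcond=None)[0]; print(o1+d1*s[0],o2+d2*s[1], atz("top",uvt,.005),atz("scene",uvs,.005))
E
python3 fit2.py | tail -9
```

```text
-30 [ 0.5134 -0.2727  1.3962 42.1867  0.1946] 141.1632547821742
-20 [ 0.5121 -0.272   1.3754 42.7581  0.1837] 91.31324691314646
-10 [ 0.511  -0.2715  1.4645 43.5203  0.1692] 41.85380675333163
-5 [ 0.5104 -0.2712  1.5353 43.9776  0.1591] 18.19760398975089
0 [ 0.5091 -0.2705  1.3273 44.1338  0.1382] 5.996345850329339
5 [ 0.5084 -0.2701  1.3914 44.7838  0.1404] 18.635087766172
10 [ 0.5079 -0.2699  1.5078 45.4584  0.1306] 41.441274439527646
[ 0.44806879 -0.41091446  0.00554631] [ 0.44825549 -0.41071304  0.00552776] [ 0.44811104 -0.41100393  0.005     ] [ 0.44858971 -0.41107143  0.005     ]
[ 0.44116137 -0.13203728  0.00683731] [ 0.43964761 -0.13400856  0.00646579] [ 0.44129005 -0.13178982  0.005     ] [ 0.44055926 -0.13443238  0.005     ]
```

```bash
cat >> h.py <<'E'
def tri(a,b):
    o1,d1=ray("top",a);o2,d2=ray("scene",b)
    s=np.linalg.lstsq(np.c_[d1,-d2],o2-o1,rcond=None)[0]; return (o1+d1*s[0]+o2+d2*s[1])/2, np.linalg.norm(o1+d1*s[0]-o2-d2*s[1])*1e3
def inv(p,P):
    x,y,t=p[:3]; c,s=np.cos(np.radians(t)),np.sin(np.radians(t)); dx,dy=P[0]-x,P[1]-y
    return np.array([c*dx+s*dy,-s*dx+c*dy])*1e3
E
python3 - <<'E'
from h import *
p=np.load("p.npy")
I=cv2.imread("pics/scene0.png"); cv2.imwrite("pics/sC.png",cv2.resize(I[225:300,255:325],None,fx=8,fy=8,interpolation=cv2.INTER_CUBIC))
t=(225/8+240,430/8+195)
print(t,atz("top",t,.145),inv(p,atz("top",t,.145)))
print(w(p,(-40,45),100),w(p,leg(84,0,p[3]),100))
E
```

```text
(268.125, 248.75) [ 0.46751691 -0.18692213  0.145     ] [-39.6579382   84.53440752]
[ 0.46809069 -0.22645385  0.1       ] [ 0.50972203 -0.36258556  0.1       ]
```

View pics/sC.png

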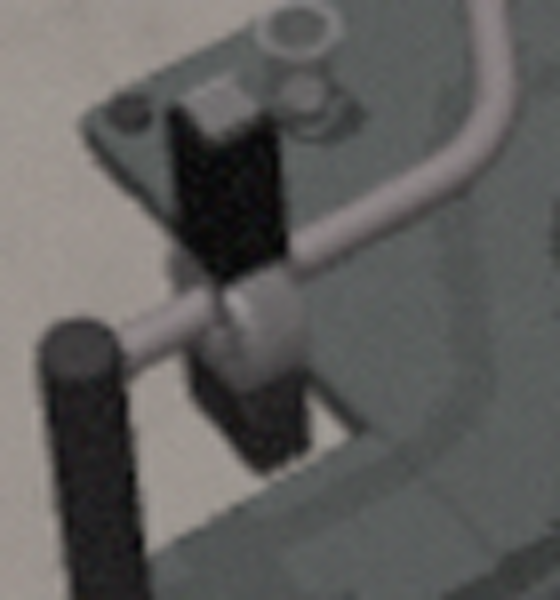

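```bash
python3 -m inch '{"dp":[[0,-12,16],[0,-23,32],[0,-23,32],[0,-23,32],[0,-23,32],[0,-23,32],[0,-23,32],[0,-23,32],[0,-23,32],[0,-23,32],[0,-23,32],[0,-21,30]],"yaw":[0,0,0,0,0,0,0,0,0,0,0,0]}' 50
python3 -m inch '{"dp":[[0,-36,12],[0,-36,12],[0,-36,12],[0,-36,12],[0,-36,12],[0,-36,12],[0,-36,12],[0,-36,12],[0,-36,12],[0,-36,12],[0,-36,12],[0,-20,3],[0,0,0]],"yaw":[0,0,0,0,0,0,0,0,0,0,0,0,0]}'
python3 -m inch '{"dp":[[0,0,0],[0,0,0],[0,0,0],[0,0,0],[0,0,0],[0,0,0],[0,0,0],[0,0,0],[0,0,0],[0,0,0],[0,0,0],[0,0,0],[0,0,0],[0,0,0],[0,0,0],[0,0,0],[0,0,0],[0,0,0],[0,0,0],[0,0,0]],"yaw":[7,7,7,7,7,7,7,7,7,7,7,7,7,7,7,7,7,7,7,7]}'
```

```text
time_s: 1.15
position: [0.4511, 0.2476, 0.2335]
tcp_rot: [[-0.0, 0.271, 0.963], [-0.0, 0.963, -0.271], [-1.0, -0.0, -0.0]]
force: [0.5, 0.0, -0.4]
opening: 0.579
time_s: 2.23
position: [0.4682, -0.1923, 0.2335]
tcp_rot: [[0.001, 0.275, 0.961], [-0.003, 0.961, -0.275], [-1.0, -0.002, 0.002]]
force: [1.1, -0.0, -0.6]
opening: 0.574
time_s: 3.9
position: [0.4674, -0.1861, 0.2333]
tcp_rot: [[-0.001, 0.407, -0.913], [0.001, -0.913, -0.407], [-1.0, -0.001, 0.0]]
force: [-0.0, 0.5, -0.2]
opening: 0.576
```

```bash
python3 -m inch '{"dp":[[0,0,0],[0,0,0],[0,0,0],[0,0,0],[0,0,0]],"yaw":[7,7,7,1.7,0]}'
python3 - <<'E'
from rig import bot
import cv2,numpy as np
for n in ("wrist",):
    c=bot.capture(n); cv2.imwrite(f"pics/{n}1.png",c["color"][:,:,::-1]); np.savez(f"pics/{n}1.npz",**c)
E
```

```text
time_s: 4.32
position: [0.4674, -0.1862, 0.2333]
tcp_rot: [[-0.001, 0.029, -1.0], [0.001, -1.0, -0.029], [-1.0, -0.001, 0.001]]
force: [-0.4, -0.7, -0.1]
opening: 0.576
```

View pics/wrist1.png

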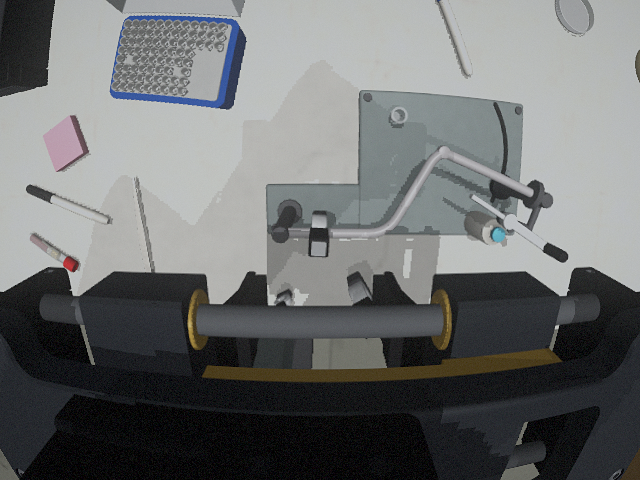

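```bash
cat >> h.py <<'E'
def projw(f,P):
    d=np.load(f"pics/{f}.npz"); K,T=d["intrinsics"],d["pose"]
    p=T[:3,:3].T@(np.asarray(P)-T[:3,3]); r=np.hypot(p[0],p[1]); th=np.arctan2(r,p[2])
    return np.array([K[0,2]+K[0,0]*th*p[0]/r,K[1,2]+K[1,1]*th*p[1]/r])
def drawmodel(f,pr,p,box,s,out,mark=[]):
    I=cv2.resize(cv2.imread(f"pics/{f}.png"),None,fx=s,fy=s,interpolation=cv2.INTER_CUBIC)
    def L(P,z,c):
        q=np.array([(pr(w(p,x,z))+.5)*s for x in P]); cv2.polylines(I,[q.astype(np.int32)],False,c,1)
    L([(-40,115),(-40,45)],100,(0,0,255));L([(-27.5,23.3),(15.8,-1.7)],100,(0,0,255));L([leg(t,0,p[3]) for t in (0,30,60,90,105)],100,(0,255,0))
    L([leg(90,-13,p[3]),leg(90,13,p[3])],100,(0,255,255))
    k=p[4];L([leg(73.5,30,p[3]),leg(73.5+50*np.cos(k),30+50*np.sin(k),p[3])],111,(255,0,255))
    x0,y0,x1,y1=box; cv2.imwrite(out,I[int(y0*s):int(y1*s),int(x0*s):int(x1*s)])
E
python3 - <<'E'
from h import *
p=np.load("p.npy"); 
drawmodel("wrist1",lambda P:projw("wrist1",P),p,(260,85,580,275),2.5,"pics/w1ov.png")
I=cv2.imread("pics/wrist1.png"); cv2.imwrite("pics/w1c.png",cv2.resize(I[120:270,265:425],None,fx=4,fy=4,interpolation=cv2.INTER_CUBIC))
cv2.imwrite("pics/w1d.png",cv2.resize(I[130:270,420:580],None,fx=4,fy=4,interpolation=cv2.INTER_CUBIC))
E
```

```text
(no output)
```

View pics/w1ov.png

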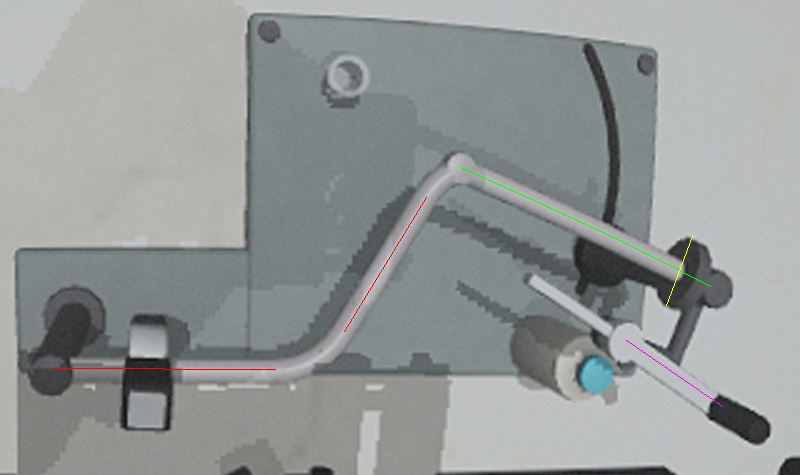

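View pics/w1c.png

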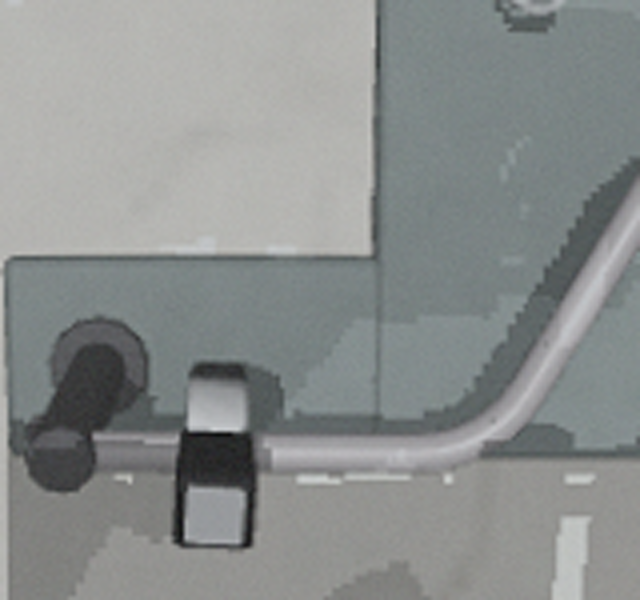

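View pics/w1d.png

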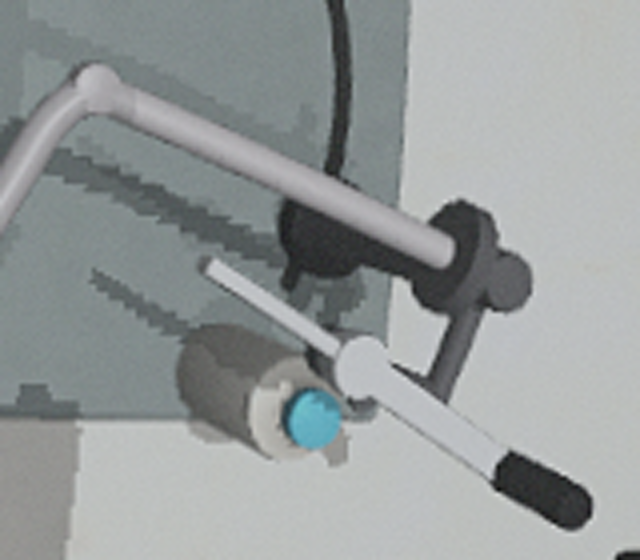

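```bash
cat > fit3.py <<'E'
import fit
from h import *
P1=lambda u,v:np.array((u/4+265-.4,v/4+120-.4)); P2=lambda u,v:np.array((u/4+420-.4,v/4+130-.4))
pw=[(P2(97,88),lambda a,k:(26,-12.7),100),(P1(62,460),lambda a,k:(-40,115),108),(P2(510,280),lambda a,k:leg(105,0,a),108),(P2(362,367),lambda a,k:leg(73.5,30,a),111),(P2(572,507),lambda a,k:leg(73.5+50*np.cos(k),30+50*np.sin(k),a),138)]
lw=[(P1(140,456),fit.L1),(P1(290,453),fit.L1),(P1(400,453),fit.L1),(P1(567,345),fit.L2),(P2(200,136),fit.L3),(P2(300,183),fit.L3),(P2(400,231),fit.L3)]
pr=lambda P:projw("wrist1",P)
def fw(p):
    r=[]
    for uv,g,z in pw: r+=list(pr(w(p,g(p[3],p[4]),z))-uv)
    for uv,g in lw:
        a,b=[pr(w(p,q,100)) for q in g(p[3])]; d=(b-a)/np.linalg.norm(b-a); e=np.array(uv)-a; r.append(2*(d[0]*e[1]-d[1]*e[0]))
    return np.array(r)
A=least_squares(lambda p:np.r_[fit.f(p),fw(p)],fit.r.x,loss="soft_l1",x_scale=[.1,.1,10,10,.1]); print("all",np.round(A.x,4))
B=least_squares(fw,fit.r.x,loss="soft_l1",x_scale=[.1,.1,10,10,.1]); print("wr",np.round(B.x,4)); print(np.round(fw(B.x),1))
np.save("p.npy",A.x)
# carrier
K,T=[np.load("pics/wrist1.npz")[k] for k in("intrinsics","pose")]
def raw(uv,z):
    e=np.array([(uv[0]-K[0,2]),(uv[1]-K[1,2])])/K[0,0]; th=np.linalg.norm(e); d=T[:3,:3]@np.r_[np.sin(th)*e/th,np.cos(th)]
    return T[:3,3]+d*(z-T[2,3])/d[2]
q=raw(P1(213,515),.145); print(q,inv(A.x,q),inv(B.x,q))
E
python3 fit3.py
```

```text
[ 0.5091223  -0.27051525  1.32727343 44.13376601  0.13822704]
[[-0.1, 0.2], [0.2, 0.4], [-1.0, -0.3], [-0.7, -0.7], [0.2, 0.8], [1.2, 1.0], [-0.4, 0.5], [-0.4, 1.9], [-0.4, 1.0], [0.1, -0.5]]
[ 0.1 -0.2 -0.3 -0.2 -0.1  0.1 -0.   0.   0.   0.8  0.4  0. ]
all [ 0.5089 -0.2706  1.6662 44.4644  0.1458]
wr [ 0.509  -0.2707  1.8871 44.838   0.1472]
[-0.1 -0.3  0.6  1.3  1.2  1.1 -0.1 -0.5  2.3  0.6  0.7 -0.4 -0.2  2.8
  0.1 -0.1  0.1]
[ 0.46708906 -0.18579034  0.145     ] [-39.35713688  85.97171048] [-39.06854117  86.25737678]
```

```bash
python3 -m inch '{"dp":[[10,0,0],[20,0,0],[20,0,0],[20,0,0],[15,0,0],[10,0,0],[8,0,0],[3,0,0],[0,0,0]],"yaw":[0,0,0,0,0,0,0,0,0]}'
python3 - <<'E'
from rig import bot
import cv2,numpy as np
s=bot.read_state(); print(s["force"],s["moment"])
c=bot.capture("wrist"); cv2.imwrite("pics/wrist2.png",c["color"][:,:,::-1]);
c=bot.capture("scene"); cv2.imwrite("pics/scene2.png",cv2.resize(c["color"][170:330,220:420,::-1],None,fx=3.5,fy=3.5,interpolation=cv2.INTER_CUBIC))
E
```

```text
time_s: 5.12
position: [0.4676, -0.1873, 0.1272]
tcp_rot: [[-0.001, 0.029, -1.0], [0.0, -1.0, -0.029], [-1.0, -0.0, 0.001]]
force: [-0.4, 0.8, 0.8]
opening: 0.581
[-0.38240588  0.79315731  0.77496328] [-0.05735423  0.16987197 -0.02439917]
```

View pics/wrist2.png

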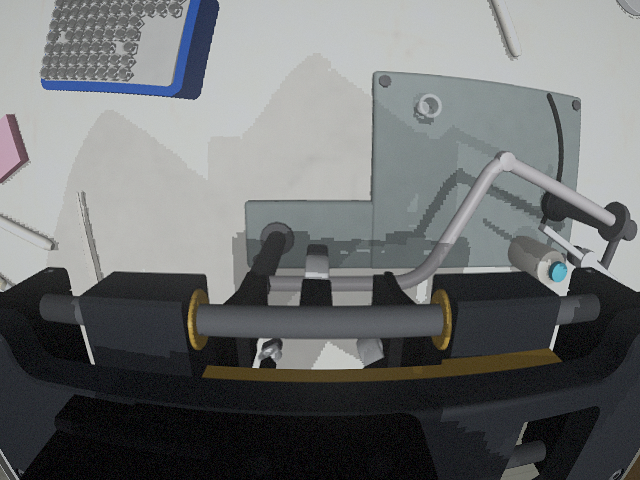

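View pics/scene2.png

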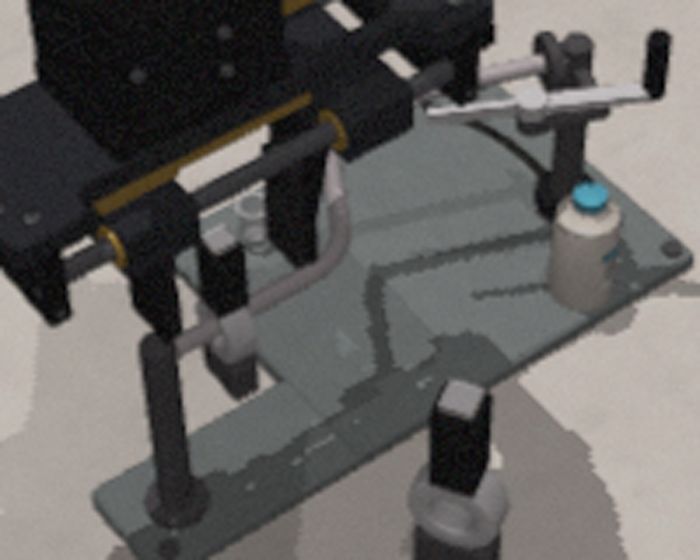

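The fingers straddle the sleeve: in the wrist image the carrier is at (317,280), between fingers at (250,290) and (390,290). Closing.

```bash
python3 -m inch '{"dp":[[0,0,0],[0,0,0],[0,0,0],[0,0,0],[0,0,0],[0,0,0],[0,0,0],[0,0,0]],"yaw":[0,0,0,0,0,0,0,0]}' 6
python3 -c "
from rig import bot; s=bot.read_state(); print(s['force'],s['moment'],s['position'])"
```

```text
time_s: 5.88
position: [0.4676, -0.1874, 0.1274]
tcp_rot: [[-0.0, 0.028, -1.0], [0.0, -1.0, -0.028], [-1.0, -0.0, 0.0]]
force: [-0.1, -0.3, -0.8]
opening: 0.159
[-0.05717754 -0.26094677 -0.81410684] [-0.06267     0.16375598 -0.01102724] [ 0.46756213 -0.18736756  0.12742248]
```

```bash
python3 -m inch '{"dp":[[-1,0,0],[-1,0,0],[-1,0,0],[0,0,0]],"yaw":[0,0,0,0]}'
for i in 1; do python3 -m inch '{"dp":[[0,0,0.7],[0,0,0.7],[0,0,0]],"yaw":[0,0,0]}';done
python3 -c "
from rig import bot; s=bot.read_state(); print(s['force'],s['moment'],s['position'])"
```

```text
time_s: 6.22
position: [0.4678, -0.1875, 0.1307]
tcp_rot: [[0.0, 0.028, -1.0], [-0.0, -1.0, -0.028], [-1.0, 0.0, -0.0]]
force: [0.1, 0.2, -1.0]
opening: 0.163
time_s: 6.47
position: [0.466, -0.1874, 0.1305]
tcp_rot: [[-0.0, 0.028, -1.0], [0.0, -1.0, -0.028], [-1.0, -0.0, 0.0]]
force: [-0.3, 0.3, -0.6]
opening: 0.154
[-0.34599765  0.29052846 -0.60630838] [-0.04351431  0.14789862  0.0067025 ] [ 0.46604831 -0.1874282   0.13048766]
```

```bash
for i in 1; do python3 -m inch '{"dp":[[0,0,0.8],[0,0,0]],"yaw":[0,0]}'|egrep "force|posi"; python3 -m inch '{"dp":[[0,0,0.5],[0,0,0]],"yaw":[0,0]}'|egrep "force|posi"; done
```

```text
position: [0.4653, -0.1875, 0.1305]
force: [1.2, -0.3, -1.8]
position: [0.4649, -0.1875, 0.1305]
force: [-0.2, 0.2, -1.3]
```

```bash
for i in 1; do python3 -m inch '{"dp":[[0,0,0.5],[0,0,0]],"yaw":[0,0]}'|egrep "force|posi"; python3 -m inch '{"dp":[[0,0,0.4],[0,0,0]],"yaw":[0,0]}'|egrep "force|posi"; done
```

```text
position: [0.4647, -0.1876, 0.1306]
force: [0.3, -0.1, -1.8]
position: [0.4646, -0.1877, 0.1306]
force: [1.8, 0.9, -1.6]
```

```bash
python3 -m inch '{"dp":[[0,0,-2],[0,0,-2],[0,0,-1.5],[0,0,0]],"yaw":[0,0,0,0]}'|egrep "force|posi"; python3 -m inch '{"dp":[[0,0,-0.6],[0,0,0]],"yaw":[0,0]}'|egrep "force|posi"; python3 -m inch '{"dp":[[0,0,-0.6],[0,0,0]],"yaw":[0,0]}'|egrep "force|posi"
```

```text
position: [0.4699, -0.1875, 0.1306]
force: [0.6, -0.2, -0.8]
position: [0.4702, -0.1874, 0.1305]
force: [-0.7, 0.8, -1.6]
position: [0.4707, -0.1873, 0.1305]
force: [-0.4, 0.2, -0.9]
```

```bash
python3 -m inch '{"dp":[[0,0,1.5],[0,1,1.5],[0,3,0],[0,4,0],[0,4,0],[0,4,0],[0,4,0],[0,4,0],[0,4,0],[0,4,0],[0,3,0],[0,2,0],[0,1,0],[0,0,0]],"yaw":[0,0,0,0,0,0,0,0,0,0,0,0,0,0]}'
cat > plan.py <<'E'
from h import *
from scipy.optimize import minimize
def path(alpha):
    pts=[];
    for t in np.arange(115,45,-.5): pts.append((-40,t))
    c=np.array([-15,45])  # left bend centre: left of heading -y is +x
    for a in np.radians(np.arange(180,240,1)): pts.append(tuple(c+25*np.array([np.cos(a),np.sin(a)])))
    a0=np.array(pts[-1]); e=np.array([-27.5,23.3]); 
    d=np.array([np.cos(np.radians(-30)),np.sin(np.radians(-30))])
    for t in np.arange(0,50,.5): pts.append(tuple(e+t*d))
    b=e+50*d; rt=np.array([d[1],-d[0]]); c2=b+25*rt
    for a in np.radians(np.arange(0,35,1)): 
        h=np.radians(-30)-a; pts.append(tuple(c2-25*np.array([np.sin(h),-np.cos(h)])))
    for t in np.arange(0,90,.5): pts.append(tuple(leg(t,0,alpha)))
    return np.array(pts)
def waypoints(alpha,step=3.0):
    P=path(alpha); S=np.r_[0,np.cumsum(np.linalg.norm(np.diff(P,axis=0),axis=1))]
    h=np.unwrap(np.arctan2(*np.gradient(P,axis=0).T[::-1]))
    out=[]
    for s in np.arange(30,S[-1]-6+1e-6,step):
        i=np.searchsorted(S,s); q=P[i]; m=(abs(S-s)<12); 
        h0=np.mean(h[abs(S-s)<=6])
        def cost(v):
            th=h0+v[1]; u=np.array([np.cos(th),np.sin(th)]); r=np.array([u[1],-u[0]])
            rr=np.array([np.sin(h0),-np.cos(h0)]); d=P[m]-(q+rr*v[0]); x=d@u; y=d@r; k=abs(x)<=6.2
            return (np.abs(y[k])).max()+.02*v[0]**2*0+1e-3*abs(v[1])
        b=minimize(cost,[0,0],method="Nelder-Mead",options=dict(xatol=1e-3,fatol=1e-3,initial_simplex=[[0,0],[.5,0],[0,.05]]))
        rr=np.array([np.sin(h0),-np.cos(h0)]); qq=q+rr*b.x[0]
        out.append((s,qq[0],qq[1],np.degrees(h0+b.x[1]),b.fun))
    return np.array(out)
if __name__=="__main__":
    W=waypoints(44.6); np.set_printoptions(suppress=True,precision=1); print(W)
E
python3 plan.py
```

```text
time_s: 8.97
position: [0.4689, -0.2256, 0.1305]
tcp_rot: [[0.0, 0.028, -1.0], [-0.0, -1.0, -0.028], [-1.0, 0.0, -0.0]]
force: [0.1, 0.4, -1.6]
opening: 0.159
[[  30.   -40.    85.   -90.     0. ]
 [  33.   -40.    82.   -90.     0. ]
 [  36.   -40.    79.   -90.     0. ]
 [  39.   -40.    76.   -90.     0. ]
 [  42.   -40.    73.   -90.     0. ]
 [  45.   -40.    70.   -90.     0. ]
 [  48.   -40.    67.   -90.     0. ]
 [  51.   -40.    64.   -90.     0. ]
 [  54.   -40.    61.   -90.     0. ]
 [  57.   -40.    58.   -90.     0. ]
 [  60.   -40.    55.   -90.     0. ]
 [  63.   -40.    52.   -90.     0. ]
 [  66.   -40.    49.   -89.6    0. ]
 [  69.   -39.9   46.   -87.8    0.1]
 [  72.   -39.6   42.9  -83.6    0.3]
 [  75.   -39.1   39.9  -78.1    0.4]
 [  78.   -38.3   37.   -71.     0.4]
 [  81.   -37.1   34.2  -64.     0.4]
 [  84.   -35.7   31.6  -57.     0.4]
 [  87.   -34.1   29.5  -51.     0.4]
 [  90.   -32.1   27.3  -44.2    0.4]
 [  93.   -29.9   25.3  -38.1    0.3]
 [  96.   -27.4   23.5  -33.7    0.2]
 [  99.   -24.9   21.8  -31.1    0.1]
 [ 102.   -22.3   20.3  -30. 
[... 1095 characters left out ...]
 -109.6    0. ]
 [ 192.    15.6  -41.9 -109.6    0. ]
 [ 195.    14.6  -44.7 -109.6    0. ]
 [ 198.    13.6  -47.6 -109.6    0. ]
 [ 201.    12.6  -50.4 -109.6    0. ]
 [ 204.    11.6  -53.2 -109.6    0. ]
 [ 207.    10.6  -56.  -109.6    0. ]
 [ 210.     9.6  -58.9 -109.6    0. ]
 [ 213.     8.6  -61.7 -109.6    0. ]
 [ 216.     7.6  -64.5 -109.6    0. ]
 [ 219.     6.5  -67.3 -109.6    0. ]
 [ 222.     5.5  -70.2 -109.6    0. ]
 [ 225.     4.5  -73.  -109.6    0. ]
 [ 228.     3.5  -75.8 -109.6    0. ]
 [ 231.     2.5  -78.6 -109.6    0. ]
 [ 234.     1.5  -81.5 -109.6    0. ]
 [ 237.     0.5  -84.3 -109.6    0. ]
 [ 240.    -0.5  -87.1 -109.6    0. ]
 [ 243.    -1.5  -89.9 -109.6    0. ]]
```

```bash
cat > rows.py <<'E'
import sys
from plan import *
from rig import bot
def rows(p,s0,s1,step,offr=0,zt=.1305,alpha=None):
    st=bot.read_state(); R=st["tcp_rot"]; pos=np.array(st["position"])
    q=inv(p,pos); th=np.degrees(np.arctan2(R[1][1],R[0][1]))-p[2]
    W=waypoints(p[3] if alpha is None else alpha,step=.5)
    i0=np.argmin(np.hypot(W[:,1]-q[0],W[:,2]-q[1])); print("now",q.round(1),round(th,1),"z",round(pos[2],4),"s",W[i0,0],"err",(q-W[i0,1:3]).round(1))
    dps=[];ys=[];first=True
    for s in np.arange(s0,s1+1e-6,step):
        k=W[np.argmin(abs(W[:,0]-s))]; h=np.radians(k[3]); t=k[1:3]+offr*np.array([np.sin(h),-np.cos(h)])
        a=np.radians(th); u=np.array([np.cos(a),np.sin(a)]); r=np.array([u[1],-u[0]])
        d=t-q; f,g=round(d@u,1),round(d@r,1); y=round(np.clip(th-k[3],-7,7),1); q=q+f*u+g*r; th-=y
        dps.append([round((pos[2]-zt)*1e3,1) if first else 0,f,g]); ys.append(y); first=False
    print(len(dps),str(dps).replace(" ","")); print(str([float(v) for v in ys]).replace(" ",""))
if __name__=="__main__":
    p=np.load("pr.npy"); rows(p,*map(float,sys.argv[1:4]),*[float(v) for v in sys.argv[4:]])
E
python3 -c "
import numpy as np; p=np.load('p.npy'); p[0]+=.00112; np.save('pr.npy',p)"
python3 rows.py 69 99 2.5
```

```text
now [-39.8  46.1] -90.1 z 0.1305 s 69.0 err [0.1 0.1]
13 [[np.float64(0.0),np.float64(0.1),np.float64(0.1)],[0,np.float64(2.7),np.float64(-0.1)],[0,np.float64(2.6),np.float64(-0.2)],[0,np.float64(2.2),np.float64(-0.1)],[0,np.float64(2.6),np.float64(-0.1)],[0,np.float64(2.5),np.float64(-0.1)],[0,np.float64(2.6),np.float64(-0.2)],[0,np.float64(2.2),np.float64(-0.1)],[0,np.float64(2.5),np.float64(-0.1)],[0,np.float64(2.6),np.float64(-0.1)],[0,np.float64(2.6),np.float64(-0.1)],[0,np.float64(2.3),np.float64(-0.0)],[0,np.float64(2.5),np.float64(-0.0)]]
[-2.3,-3.7,-4.6,-4.5,-6.0,-6.0,-6.0,-5.0,-6.0,-5.3,-4.5,-2.9,-2.2]
```

```bash
sed -i 's/dps.append(\[round((pos\[2\]-zt)\*1e3,1) if first else 0,f,g\])/dps.append([float(round((pos[2]-zt)*1e3,1)) if first else 0,float(f),float(g)])/' rows.py
python3 -m inch '{"dp":[[0,0,0],[0,2.7,0],[0,2.6,-0.2],[0,2.2,-0.1],[0,2.6,-0.1],[0,2.5,-0.1],[0,0,0]],"yaw":[-2.3,-3.7,-4.6,-4.5,-6,-6,0]}'
python3 rows.py 83 99 2.5; python3 -c "
from rig import bot; s=bot.read_state(); print(s['force'],s['moment'])"
```

```text
time_s: 9.55
position: [0.4723, -0.2378, 0.1306]
tcp_rot: [[0.0, 0.482, -0.876], [-0.0, -0.876, -0.482], [-1.0, 0.0, -0.0]]
force: [0.8, 0.9, -1.6]
opening: 0.154
now [-36.8  33.9] -62.9 z 0.1306 s 81.5 err [0.2 0.1]
7 [[0.1,1.3,0.1],[0,2.6,-0.1],[0,2.5,-0.1],[0,2.2,-0.1],[0,2.6,-0.1],[0,2.6,-0.1],[0,2.4,0.0]]
[-2.8,-6.0,-6.0,-4.9,-5.1,-3.8,-2.6]
[ 0.78499998  0.88118271 -1.58055407] [-0.1087565   0.13957366 -0.02881071]
```

```bash
python3 -m inch '{"dp":[[0,1.3,0.1],[0,2.6,-0.1],[0,2.5,-0.1],[0,2.2,-0.1],[0,0,0]],"yaw":[-2.8,-6,-6,-4.9,0]}' | egrep "force|posi"
python3 -m inch '{"dp":[[0,2.6,-0.1],[0,2.6,-0.1],[0,2.4,0],[0,2,0],[0,0,0]],"yaw":[-5.1,-3.8,-2.6,-1.6,0]}'| egrep "force|posi"
python3 rows.py 102 117 3;  python3 -c "
from rig import bot; s=bot.read_state(); print(s['force'],s['moment'])"
```

```text
position: [0.4775, -0.2444, 0.1306]
force: [0.6, -0.8, -1.1]
position: [0.4854, -0.2497, 0.1306]
force: [-0.4, 0.2, -1.2]
now [-24.1  21.6] -30.3 z 0.1306 s 100.0 err [-0.   0.3]
6 [[0.1,2.2,0.2],[0,3.0,0.0],[0,3.0,0.0],[0,3.0,0.0],[0,3.0,0.0],[0,3.0,0.0]]
[-0.3,-0.0,-0.0,-0.0,-0.0,-0.0]
[-0.42294077  0.22657343 -1.18091133] [-0.12050199  0.07387315 -0.00698997]
```

```bash
python3 -m inch '{"dp":[[0,2.2,0.2],[0,3,0],[0,3,0],[0,3,0],[0,3,0],[0,0,0]],"yaw":[-0.3,0,0,0,0,0]}' | egrep "force|posi|cp"
python3 -m inch '{"dp":[[0,0,1],[0,0,1],[0,0,0]],"yaw":[0,0,0]}'| egrep "force|posi"
python3 -m inch '{"dp":[[0,0,0.5],[0,0,0]],"yaw":[0,0]}'| egrep "force|posi"
python3 -m inch '{"dp":[[0,0,0.5],[0,0,0]],"yaw":[0,0]}'| egrep "force|posi"
```

```text
position: [0.4984, -0.2572, 0.1306]
tcp_rot: [[0.001, 0.881, -0.473], [-0.001, -0.473, -0.881], [-1.0, 0.001, 0.0]]
force: [-0.3, -1.3, -1.4]
position: [0.4969, -0.2579, 0.1305]
force: [2.1, 2.1, -1.7]
position: [0.4968, -0.258, 0.1305]
force: [4.1, 3.8, -2.4]
position: [0.4968, -0.2581, 0.1305]
force: [3.8, 4.2, -2.0]
```

```bash
python3 -m inch '{"dp":[[0,0,-2],[0,0,-2],[0,0,-2],[0,0,0]],"yaw":[0,0,0,0]}'| egrep "force|posi"
python3 -m inch '{"dp":[[0,0,-0.7],[0,0,0]],"yaw":[0,0]}'| egrep "force|posi"
python3 -m inch '{"dp":[[0,0,-0.7],[0,0,0]],"yaw":[0,0]}'| egrep "force|posi"
```

```text
position: [0.4988, -0.254, 0.1306]
force: [-0.3, -0.5, -1.3]
position: [0.4992, -0.2535, 0.1306]
force: [-1.4, -0.3, -1.8]
position: [0.4996, -0.2528, 0.1305]
force: [-0.4, -0.6, -1.0]
```

```bash
python3 -m inch '{"dp":[[0,0,-0.7],[0,0,0]],"yaw":[0,0]}'| egrep "force|posi"
python3 -m inch '{"dp":[[0,0,-0.5],[0,0,0]],"yaw":[0,0]}'| egrep "force|posi"
```

```text
position: [0.4999, -0.2523, 0.1306]
force: [-0.8, 0.1, -1.2]
position: [0.5, -0.2522, 0.1305]
force: [-0.2, -2.2, -1.3]
```

```bash
python3 - <<'E'
from h import *
p=np.load("pr.npy"); q=inv(p,(.4993,-.2556)); e=np.array([-27.5,23.3]); n=np.array([-.5,-.866]); l=(q-e)@n; print(q,l)
# shift stand +y by d: q_y decreases d -> l increases .866 d ; want 0
d=-l/.866; t=np.radians(p[2]); p[0]+=-np.sin(t)*d/1e3; p[1]+=np.cos(t)*d/1e3; print(d,p, (inv(p,(.4993,-.2556))-e)@n); np.save("pr.npy",p)
E
python3 rows.py 114 141 3
```

```text
[-10.30921919  15.28753193] -1.6565930537624516
1.9129250043446324 [ 0.50999376 -0.26866919  1.66624221 44.46444938  0.14575207] 2.973148079936238e-14
now [-9.5 16.8] -29.8 z 0.1305 s 115.0 err [1.5 3. ]
10 [[0.0,-0.9,3.4],[0,3.0,-0.0],[0,3.0,-0.0],[0,3.0,-0.0],[0,3.0,-0.0],[0,3.0,-0.1],[0,3.0,0.0],[0,3.0,0.0],[0,3.0,0.0],[0,3.0,0.0]]
[0.2,-0.0,-0.0,-0.0,-0.0,-0.0,-0.0,-0.0,-0.0,-0.0]
```

```bash
python3 -m inch '{"dp":[[0,0,1.8],[0,0,1.8],[0,2,0],[0,3,0],[0,3,0],[0,3,0],[0,3,0],[0,3,0],[0,3,0],[0,2,0],[0,0,0]],"yaw":[0.2,0,0,0,0,0,0,0,0,0,0]}'
python3 rows.py 138 174 2
```

```text
time_s: 13.38
position: [0.5184, -0.2657, 0.1306]
tcp_rot: [[0.001, 0.88, -0.475], [-0.0, -0.475, -0.88], [-1.0, 0.001, 0.0]]
force: [0.0, 0.6, -1.2]
opening: 0.159
now [8.5 2.7] -30.0 z 0.1306 s 137.5 err [0.1 0.2]
19 [[0.1,0.5,0.2],[0,2.0,-0.0],[0,2.0,-0.0],[0,2.0,0.0],[0,2.0,0.1],[0,2.2,0.1],[0,1.7,0.0],[0,2.2,0.1],[0,1.7,0.1],[0,2.1,0.3],[0,2.0,0.2],[0,1.6,0.2],[0,1.8,0.4],[0,1.7,0.4],[0,1.9,0.6],[0,1.9,0.6],[0,1.9,0.5],[0,2.0,0.2],[0,2.0,-0.0]]
[-0.0,-0.0,0.4,1.0,2.1,2.8,3.2,4.5,3.9,7.0,7.0,7.0,7.0,7.0,7.0,7.0,7.0,5.5,0.0]
```

```bash
python3 -m inch '{"dp":[[0,0.5,0.2],[0,2,0],[0,2,0],[0,2,0],[0,2,0.1],[0,2.2,0.1],[0,1.7,0],[0,2.2,0.1],[0,0,0]],"yaw":[0,0,0.4,1,2.1,2.8,3.2,4.5,0]}'
python3 rows.py 153 172 1
```

```text
time_s: 14.13
position: [0.5306, -0.2738, 0.1306]
tcp_rot: [[0.001, 0.737, -0.676], [-0.001, -0.676, -0.737], [-1.0, 0.001, -0.0]]
force: [-0.2, 0.2, -1.4]
opening: 0.154
now [20.5 -5.8] -44.2 z 0.1306 s 152.0 err [ 0.  -0.1]
20 [[0.1,0.7,-0.0],[0,0.9,-0.0],[0,1.3,-0.0],[0,0.8,0.2],[0,0.8,0.0],[0,1.3,-0.0],[0,0.8,0.0],[0,0.7,-0.0],[0,0.8,-0.0],[0,1.1,-0.0],[0,0.9,0.0],[0,0.9,0.0],[0,0.9,0.1],[0,1.0,0.0],[0,1.0,0.0],[0,1.0,0.0],[0,1.0,0.0],[0,1.0,0.0],[0,1.0,0.0],[0,1.0,0.0]]
[1.8,2.0,2.6,7.0,5.1,7.0,4.4,3.4,4.5,5.4,4.3,3.3,5.1,4.2,5.2,-0.0,-0.0,-0.0,-0.0,-0.0]
```

```bash
python3 -m inch '{"dp":[[0,0.7,0],[0,0.9,0],[0,1.2,0],[0,0.8,0.1],[0,0.8,0.1],[0,0,0]],"yaw":[1.8,2,2.6,6.5,5.6,0]}'|egrep "force|posi"
python3 rows.py 158 172 1; python3 -c "
from rig import bot; s=bot.read_state(); print(s['force'],s['moment'])"
```

```text
position: [0.533, -0.2768, 0.1306]
force: [0.0, -0.6, -1.8]
now [22.7 -8.8] -62.6 z 0.1306 s 156.0 err [-0.1 -0.2]
15 [[0.1,1.9,-0.3],[0,0.8,0.1],[0,0.8,-0.1],[0,0.7,0.0],[0,1.1,0.0],[0,0.9,0.1],[0,0.9,-0.0],[0,1.0,-0.0],[0,0.9,0.0],[0,1.0,0.1],[0,1.0,-0.0],[0,1.0,-0.0],[0,1.0,-0.0],[0,1.0,-0.0],[0,1.0,-0.0]]
[7.0,4.5,3.4,4.5,5.4,4.3,3.3,5.1,4.2,5.2,-0.0,-0.0,-0.0,-0.0,-0.0]
[ 0.0449019  -0.56496479 -1.84547742] [-0.0303116   0.08374442  0.00366204]
```

```bash
python3 -m inch '{"dp":[[0,0.9,-0.1],[0,1,-0.1],[0,0.8,0],[0,0.8,-0.1],[0,0.7,0],[0,0,0]],"yaw":[4,3,4.5,3.4,4.5,0]}'|egrep "force|posi"
python3 rows.py 162 174 1; python3 -c "
from rig import bot; s=bot.read_state(); print(s['force'],s['moment'])"
```

```text
position: [0.5347, -0.2805, 0.1305]
force: [-0.1, 0.7, -1.4]
now [ 24.3 -12.6] -81.8 z 0.1305 s 161.0 err [-0.1  0. ]
13 [[0.0,1.2,-0.1],[0,0.8,0.0],[0,0.9,-0.0],[0,1.0,0.0],[0,1.0,0.1],[0,1.0,0.0],[0,1.0,0.0],[0,1.0,0.0],[0,1.0,0.0],[0,1.0,0.0],[0,1.0,0.0],[0,1.0,0.0],[0,1.0,0.0]]
[5.5,4.4,3.2,5.1,4.2,5.2,0.0,0.0,0.0,0.0,0.0,0.0,0.0]
[-0.13317953  0.65796176 -1.3517445 ] [-0.06887716  0.15574769  0.01052687]
```

```bash
python3 -m inch '{"dp":[[0,1.1,0],[0,0.8,0],[0,0.9,0],[0,0,0]],"yaw":[5.5,4.4,3.2,0]}'|egrep "force|posi"
python3 -m inch '{"dp":[[0,1,0],[0,1,0.1],[0,1,0],[0,1,0],[0,1,0],[0,0,0]],"yaw":[5.1,4.2,5.2,0,0,0]}'|egrep "force|posi"
python3 rows.py 172 199 3; python3 -c "
from rig import bot; s=bot.read_state(); print(s['force'],s['moment'])"
```

```text
position: [0.5348, -0.2833, 0.1305]
force: [-0.6, -1.2, -1.6]
position: [0.5339, -0.2882, 0.1306]
force: [-0.2, 0.7, -1.8]
now [ 23.3 -20.2] -109.3 z 0.1306 s 169.0 err [-0. -0.]
10 [[0.1,3.0,-0.0],[0,3.0,-0.0],[0,3.0,-0.0],[0,3.0,-0.0],[0,3.0,-0.0],[0,3.0,-0.0],[0,3.0,-0.0],[0,3.0,-0.0],[0,3.0,-0.0],[0,3.0,-0.0]]
[0.1,0.0,0.0,0.0,0.0,0.0,0.0,0.0,0.0,0.0]
[-0.17109019  0.65858835 -1.80711373] [-0.0345991   0.15872989  0.08972437]
```

```bash
python3 -m inch '{"dp":[[0,2,0],[0,3,0],[0,3,0],[0,3,0],[0,3,0],[0,2,0],[0,1,0],[0,0,0]],"yaw":[0.1,0,0,0,0,0,0,0]}'|egrep "force|posi"
python3 -m inch '{"dp":[[0,3,0],[0,3,0],[0,3,0],[0,3,0],[0,2,0],[0,1,0],[0,0,0]],"yaw":[0,0,0,0,0,0,0]}'|egrep "force|posi"
```

```text
position: [0.5285, -0.3046, 0.1306]
force: [0.8, 0.5, -1.4]
position: [0.5238, -0.3189, 0.1305]
force: [-1.1, -0.1, -1.8]
```

```bash
python3 -m inch '{"dp":[[0,0,1],[0,0,0.8],[0,0,0]],"yaw":[0,0,0]}'| egrep "force|posi"
python3 -m inch '{"dp":[[0,0,0.6],[0,0,0]],"yaw":[0,0]}'| egrep "force|posi"
```

```text
position: [0.522, -0.3177, 0.1305]
force: [0.8, -0.6, -1.4]
position: [0.5216, -0.3176, 0.1306]
force: [-0.2, -0.2, -2.0]
```

```bash
python3 -m inch '{"dp":[[0,0,0.6],[0,0,0]],"yaw":[0,0]}'| egrep "force|posi"
python3 -m inch '{"dp":[[0,0,0.5],[0,0,0]],"yaw":[0,0]}'| egrep "force|posi"
```

```text
position: [0.5214, -0.3177, 0.1307]
force: [0.2, -0.1, -2.3]
position: [0.5213, -0.3177, 0.1307]
force: [2.7, 0.2, -2.8]
```

```bash
python3 -m inch '{"dp":[[0,0,-2],[0,0,-2],[0,0,0]],"yaw":[-0.5,0,0]}'| egrep "force|posi|cp"
python3 - <<'E'
from h import *
from rig import bot
p=np.load("pr.npy"); q=inv(p,bot.read_state()["position"]); print(q, np.hypot(*(q-[26,-12.7])))
E
```

```text
position: [0.5245, -0.3188, 0.1305]
tcp_rot: [[-0.0, -0.3, -0.954], [-0.0, -0.954, 0.3], [-1.0, 0.0, 0.0]]
force: [-0.2, 0.0, -1.5]
[ 13.04124817 -50.5104644 ] 39.96949421097402
```

```bash
python3 -m inch '{"dp":[[0,2,0],[0,3,0],[0,3,0],[0,3,0],[0,3,0],[0,3,0],[0,2,0],[0,1,0],[0,0,0]],"yaw":[0,0,0,0,0,0,0,0,0]}'|egrep "force|posi"
python3 -m inch '{"dp":[[0,2,0],[0,3,0],[0,3,0],[0,3,0],[0,2,0],[0,1,0],[0,0,0]],"yaw":[0,0,0,0,0,0,0]}'|egrep "force|posi"
python3 - <<'E'
from h import *
from rig import bot
import cv2
s=bot.read_state();p=np.load("pr.npy"); q=inv(p,s["position"]); print(q, np.hypot(*(q-[26,-12.7])),s["force"],s["moment"])
c=bot.capture("scene"); cv2.imwrite("pics/scene3.png",cv2.resize(c["color"][150:300,280:480,::-1],None,fx=4,fy=4,interpolation=cv2.INTER_CUBIC))
E
```

```text
position: [0.5183, -0.3381, 0.1305]
force: [0.4, 0.3, -1.5]
position: [0.5141, -0.3514, 0.1305]
force: [-0.6, 0.2, -1.5]
[  1.68902213 -82.85282591] 74.24582565876509 [-0.55638167  0.24609579 -1.4928389 ] [-0.07833765  0.18311624  0.00496359]
```

View pics/scene3.png

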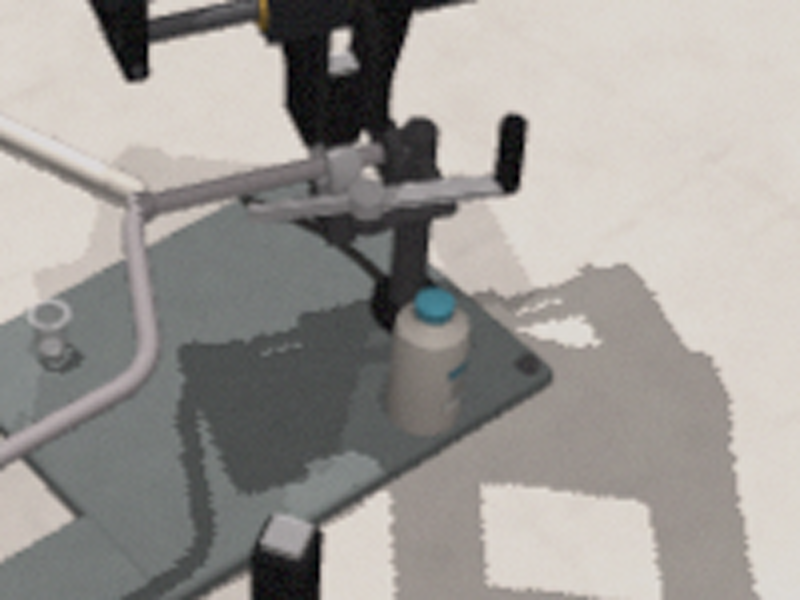

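```bash
python3 -m inch '{"dp":[[0,2,0],[0,2,0],[0,2,0],[0,1,0],[0,0,0]],"yaw":[0,0,0,0,0]}'|egrep "force|posi"
python3 -m inch '{"dp":[[0,0.7,0],[0,0.7,0],[0,0,0]],"yaw":[0,0,0]}'|egrep "force|posi"
```

```text
position: [0.512, -0.3581, 0.1306]
force: [0.3, 0.3, -0.8]
position: [0.5117, -0.3592, 0.1306]
force: [-0.0, -0.6, -2.2]
```

```bash
python3 -m inch '{"dp":[[0,0.7,0],[0,0,0]],"yaw":[0,0]}'|egrep "force|posi"
```

```text
position: [0.5115, -0.3598, 0.1306]
force: [0.2, -0.7, -2.0]
```

```bash
python3 -m inch '{"dp":[[0,0.7,0],[0,0,0]],"yaw":[0,0]}'|egrep "force|posi"
```

```text
position: [0.5113, -0.3606, 0.1306]
force: [-0.1, -1.5, -1.0]
```

```bash
python3 -m inch '{"dp":[[0,0.6,0],[0,0,0]],"yaw":[0,0]}'|egrep "force|posi"
```

```text
position: [0.5111, -0.3611, 0.1306]
force: [0.0, 0.3, -1.2]
```

```bash
python3 -m inch '{"dp":[[0,0.6,0],[0,0,0]],"yaw":[0,0]}'|egrep "force|posi"
```

```text
position: [0.5109, -0.3617, 0.1306]
force: [-0.3, 0.5, -0.4]
```

```bash
python3 -m inch '{"dp":[[0,0.6,0],[0,0,0]],"yaw":[0,0]}'|egrep "force|posi"
```

```text
position: [0.5107, -0.362, 0.1306]
force: [0.2, 0.5, -1.2]
```

```bash
python3 -m inch '{"dp":[[0,0.5,0],[0,0,0]],"yaw":[0,0]}'|egrep "force|posi"
```

```text
position: [0.5107, -0.3621, 0.1305]
force: [1.2, 1.6, -0.5]
```

```bash
python3 -m inch '{"dp":[[0,0.4,0],[0,0,0]],"yaw":[0,0]}'|egrep "force|posi"
```

```text
position: [0.5107, -0.3621, 0.1306]
force: [1.0, 3.6, -0.2]
```

```bash
python3 -m inch '{"dp":[[0,-0.5,0],[1,0,0],[1,0,0],[0.8,0,0],[0,0,0]],"yaw":[0,0,0,0,0]}'|egrep "force|posi"
python3 -m inch '{"dp":[[0,0,0],[0,0,0],[0,0,0],[0,0,0],[0,0,0],[0,0,0]],"yaw":[0,0,0,0,0,0]}' 34
```

```text
position: [0.5109, -0.3622, 0.1295]
force: [-0.4, 5.1, 8.9]
time_s: 22.35
position: [0.5104, -0.3629, 0.1275]
tcp_rot: [[-0.0, -0.301, -0.954], [-0.0, -0.954, 0.301], [-1.0, 0.0, 0.0]]
force: [0.5, 0.3, 0.0]
opening: 0.384
```

```bash
python3 -m inch '{"dp":[[-4,0,0],[-10,0,0],[-15,0,0],[-15,0,0],[-15,0,0],[-10,0,0],[-5,0,0],[0,0,0]],"yaw":[0,0,0,0,0,0,0,0]}'
python3 - <<'E'
from h import *
from rig import bot
for n in("wrist","scene","top"):
    c=bot.capture(n); cv2.imwrite(f"pics/{n}4.png",c["color"][:,:,::-1]); np.savez(f"pics/{n}4.npz",**c)
I=cv2.imread("pics/scene4.png"); cv2.imwrite("pics/s4c.png",cv2.resize(I[150:250,320:440],None,fx=6,fy=6,interpolation=cv2.INTER_CUBIC))
E
```

```text
time_s: 23.02
position: [0.5112, -0.3632, 0.2036]
tcp_rot: [[0.002, -0.3, -0.954], [-0.002, -0.954, 0.3], [-1.0, 0.002, -0.003]]
force: [-0.2, 0.7, 0.2]
opening: 0.391
```

View pics/wrist4.png

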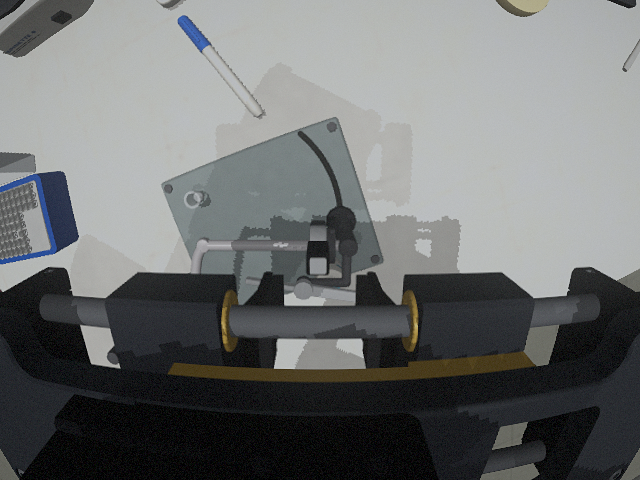

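View pics/s4c.png

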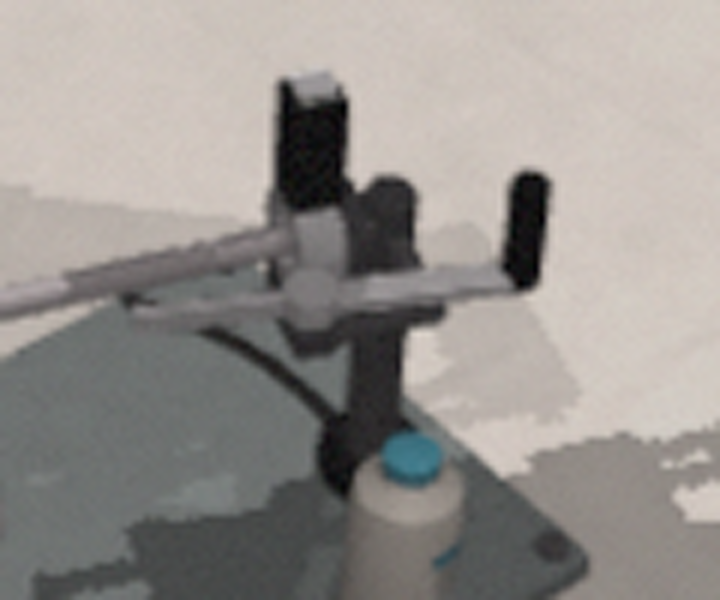

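Run:
```python
from h import *
print(tri((315+670/8,195+440/8),(310+747/7.6,165+108/7.6)))
print(atz("top",(315+670/8,195+440/8),.138),atz("scene",(310+747/7.6,165+108/7.6),.138))
d=np.load("pics/wrist1.npz");K,T=d["intrinsics"],d["pose"]
uv=(572/4+420-.4,507/4+130-.4)
e=np.array([(uv[0]-K[0,2]),(uv[1]-K[1,2])])/K[0,0]; th=np.linalg.norm(e); v=T[:3,:3]@np.r_[np.sin(th)*e/th,np.cos(th)]
print(T[:3,3]+v*(.138-T[2,3])/v[2])
u=np.array([np.cos(np.radians(-107.5)),np.sin(np.radians(-107.5))]); r=np.array([u[1],-u[0]])
piv=np.array([.5107,-.3621])-.0105*u+.03*r
for k in (0,.146,.5,1,1.57): print(k,piv+.05*(np.cos(k)*u+np.sin(k)*r))
```

```text
(array([ 0.46164911, -0.38800355,  0.14012911]), np.float64(0.08654669539281089))
[ 0.46190653 -0.38831754  0.138     ] [ 0.46333551 -0.38973776  0.138     ]
[ 0.46248664 -0.38529877  0.138     ]
0 [ 0.47021061 -0.39075065]
0.146 [ 0.46343315 -0.38805595]
0.5 [ 0.44918938 -0.37770476]
1 [ 0.43699604 -0.35617781]
1.57 [ 0.4375481  -0.32806749]
```

```bash
python3 -m inch '{"dp":[[0,0,0],[0,0,0],[0,0,0],[0,0,0],[0,0,0],[0,0,0],[0,0,0],[0,0,0],[0,0,0],[0,0,0],[0,0,0],[0,0,0],[0,-10,13],[0,-12,17],[0,-10.5,13.4],[0,0,0]],"yaw":[-6.8,-6.8,-6.8,-6.8,-6.8,-6.8,-6.8,-6.8,-6.8,-6.8,-6.8,-6.8,0,0,0,0]}' 30
python3 - <<'E'
from h import *
from rig import bot
for n in("wrist","scene"):
    c=bot.capture(n); cv2.imwrite(f"pics/{n}5.png",c["color"][:,:,::-1])
I=cv2.imread("pics/scene5.png"); cv2.imwrite("pics/s5c.png",cv2.resize(I[100:250,300:480],None,fx=4,fy=4,interpolation=cv2.INTER_CUBIC))
E
```

```text
time_s: 24.5
position: [0.4596, -0.388, 0.2004]
tcp_rot: [[-0.003, 0.899, -0.439], [0.002, -0.439, -0.899], [-1.0, -0.004, -0.0]]
force: [-0.5, 0.6, -0.1]
opening: 0.342
```

View pics/s5c.png

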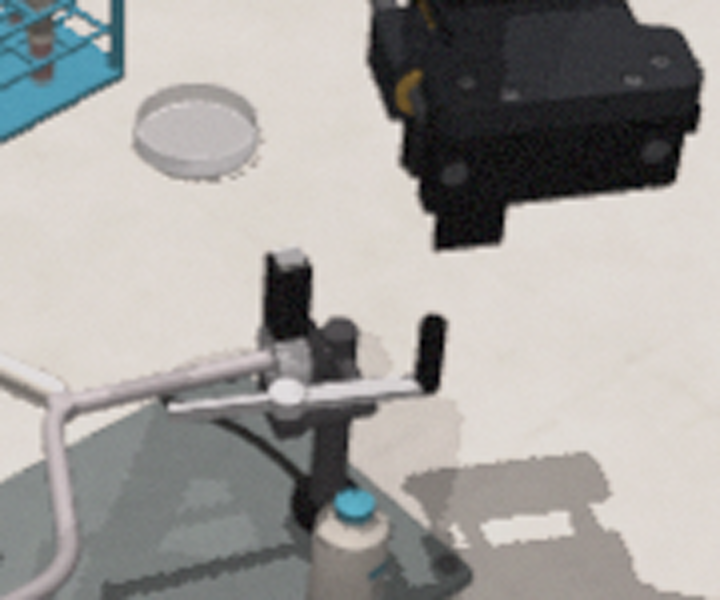

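View pics/wrist5.png

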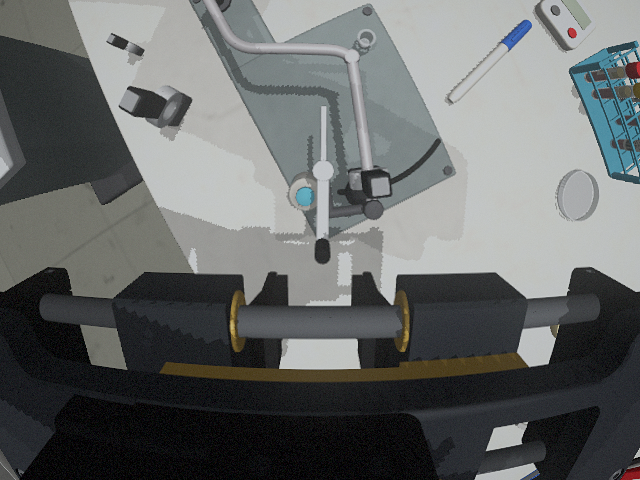

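```bash
python3 -m inch '{"dp":[[0,0,0],[5,0,0],[10,0,0],[10,0,0],[0,0,0]],"yaw":[0,0,0,0,0]}'
```

```text
time_s: 25.02
position: [0.4615, -0.3856, 0.1738]
tcp_rot: [[-0.004, 0.9, -0.436], [0.004, -0.436, -0.9], [-1.0, -0.005, -0.002]]
force: [0.4, 0.4, -0.5]
opening: 0.344
```

```bash
python3 -m inch '{"dp":[[0,2.2,1.5],[8,0,0],[10,0,0],[0,0,0]],"yaw":[0,0,0,0]}'|egrep "force|posi"
python3 -m inch '{"dp":[[8,0,0],[9,0,0],[7,0,0],[4,0,0],[0,0,0]],"yaw":[0,0,0,0,0]}'
python3 - <<'E'
from h import *
from rig import bot
for n in("wrist","scene"):
    c=bot.capture(n); cv2.imwrite(f"pics/{n}6.png",c["color"][:,:,::-1])
I=cv2.imread("pics/scene6.png"); cv2.imwrite("pics/s6c.png",cv2.resize(I[100:250,300:480],None,fx=4,fy=4,interpolation=cv2.INTER_CUBIC))
E
```

```text
position: [0.4628, -0.3887, 0.1566]
force: [-0.3, 1.0, -0.4]
time_s: 25.77
position: [0.4631, -0.3891, 0.1293]
tcp_rot: [[-0.002, 0.9, -0.437], [0.002, -0.437, -0.9], [-1.0, -0.002, -0.001]]
force: [0.1, 0.0, -1.0]
opening: 0.344
```

View pics/s6c.png

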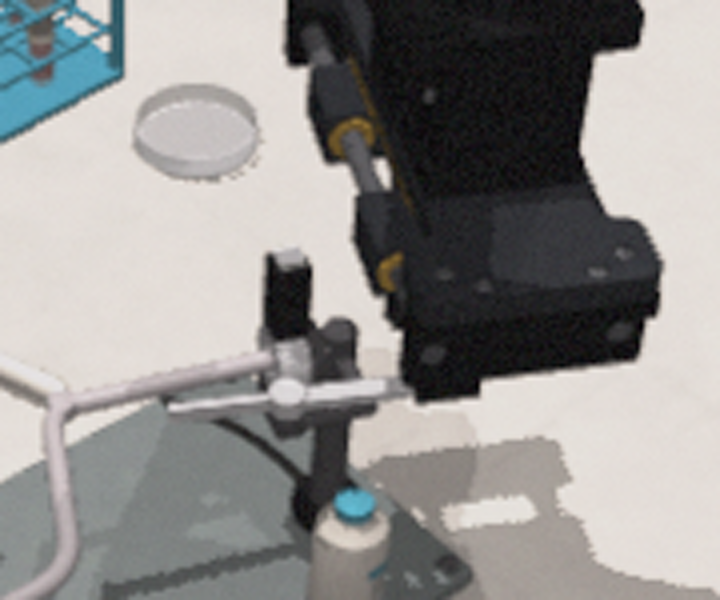

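View pics/wrist6.png

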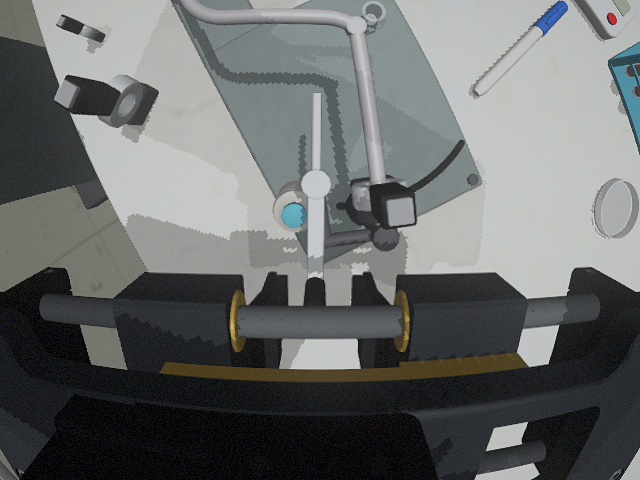

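```bash
python3 -m inch '{"dp":[[0,0,0],[0,0,0],[0,0,0],[0,0,0]],"yaw":[0,0,0,0]}' 16
python3 -m inch '{"dp":[[0,-5.2,-0.3],[0,-5.2,-0.3],[0,-5.2,-0.3],[0,-5.2,-0.3],[0,-5.2,-0.3],[0,0,0]],"yaw":[6,6,6,6,6,0]}'
```

```text
time_s: 26.2
position: [0.4639, -0.3899, 0.1311]
tcp_rot: [[0.0, 0.9, -0.437], [-0.001, -0.437, -0.9], [-1.0, 0.001, 0.0]]
force: [-1.3, 0.4, 0.2]
opening: 0.2
time_s: 26.7
position: [0.4441, -0.3728, 0.1312]
tcp_rot: [[0.0, 0.559, -0.829], [-0.001, -0.829, -0.559], [-1.0, 0.001, 0.0]]
force: [-0.7, -0.4, -0.7]
opening: 0.181
```

```bash
python3 -m inch '{"dp":[[0,-5.2,-0.3],[0,-5.2,-0.3],[0,-5.2,-0.3],[0,-5.2,-0.3],[0,-5.2,-0.3],[0,-5.2,-0.3],[0,-5.2,-0.3],[0,0,0]],"yaw":[6,6,6,6,6,6,6,0]}'
```

```text
time_s: 27.37
position: [0.4363, -0.3374, 0.1309]
tcp_rot: [[-0.0, -0.136, -0.991], [0.0, -0.991, 0.136], [-1.0, -0.0, 0.0]]
force: [0.0, -0.1, -0.2]
opening: 0.188
```

```bash
python3 -m inch '{"dp":[[0,-3.5,-0.1],[0,-3.5,-0.1],[0,0,0]],"yaw":[4,4,0]}'|egrep "posi|force"
python3 -m inch '{"dp":[[0,-1.5,0],[0,-1,0],[0,0,0]],"yaw":[2,0,0]}'|egrep "posi|force"
python3 -m inch '{"dp":[[0,-1,0],[0,0,0]],"yaw":[0,0]}'|egrep "posi|force"
```

```text
position: [0.4379, -0.331, 0.1309]
force: [0.6, 1.4, 0.2]
position: [0.4386, -0.3289, 0.1308]
force: [-1.0, -0.7, -0.1]
position: [0.4389, -0.3278, 0.1308]
force: [-0.7, -0.8, 0.6]
```

```bash
python3 -m inch '{"dp":[[0,-1,0],[0,0,0]],"yaw":[0,0]}'|egrep "posi|force"
python3 -m inch '{"dp":[[0,-1,0],[0,0,0]],"yaw":[0,0]}'|egrep "posi|force"
```

```text
position: [0.4392, -0.3267, 0.1307]
force: [-0.7, -0.3, 0.6]
position: [0.4395, -0.3257, 0.1307]
force: [-0.3, -0.0, -0.2]
```

```bash
python3 -m inch '{"dp":[[0,-1,0],[0,0,0]],"yaw":[0,0]}'|egrep "posi|force"
python3 - <<'E'
from h import *
from rig import bot
for n in("wrist","top"):
    c=bot.capture(n); cv2.imwrite(f"pics/{n}7.png",c["color"][:,:,::-1])
E
```

```text
position: [0.4397, -0.3251, 0.1307]
force: [-2.4, -2.0, -0.2]
```

View pics/wrist7.png

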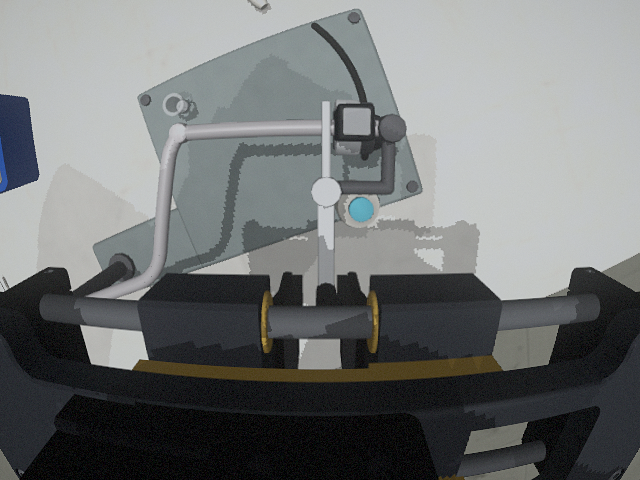

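```bash
python3 -m inch '{"dp":[[0,-0.8,0],[0,0,0]],"yaw":[0,0]}'|egrep "posi|force"
python3 -m inch '{"dp":[[0,0.8,0],[0,2.5,0],[0,0,0],[0,0,0],[0,0,0]],"yaw":[0,0,0,0,0]}' 26
python3 -m inch '{"dp":[[-5,0,0],[-12,0,0],[-20,0,0],[-20,0,0],[-20,0,0],[-20,0,0],[-10,0,0],[0,0,0]],"yaw":[0,0,0,0,0,0,0,0]}'
python3 - <<'E'
from h import *
from rig import bot
for n in("wrist","top","scene"):
    c=bot.capture(n); cv2.imwrite(f"pics/{n}8.png",c["color"][:,:,::-1])
I=cv2.imread("pics/scene8.png"); cv2.imwrite("pics/s8c.png",cv2.resize(I[140:270,290:440],None,fx=5,fy=4.6,interpolation=cv2.INTER_CUBIC))
E
```

```text
position: [0.4398, -0.3249, 0.1308]
force: [-2.6, -3.2, -0.6]
time_s: 29.22
position: [0.4391, -0.3269, 0.1307]
tcp_rot: [[0.0, -0.307, -0.952], [0.001, -0.952, 0.307], [-1.0, -0.001, 0.0]]
force: [-0.7, 0.6, -0.1]
opening: 0.292
time_s: 29.88
position: [0.4402, -0.3283, 0.2405]
tcp_rot: [[0.004, -0.307, -0.952], [-0.004, -0.952, 0.307], [-1.0, 0.003, -0.005]]
force: [0.3, 0.5, 0.3]
opening: 0.297
```

View pics/s8c.png

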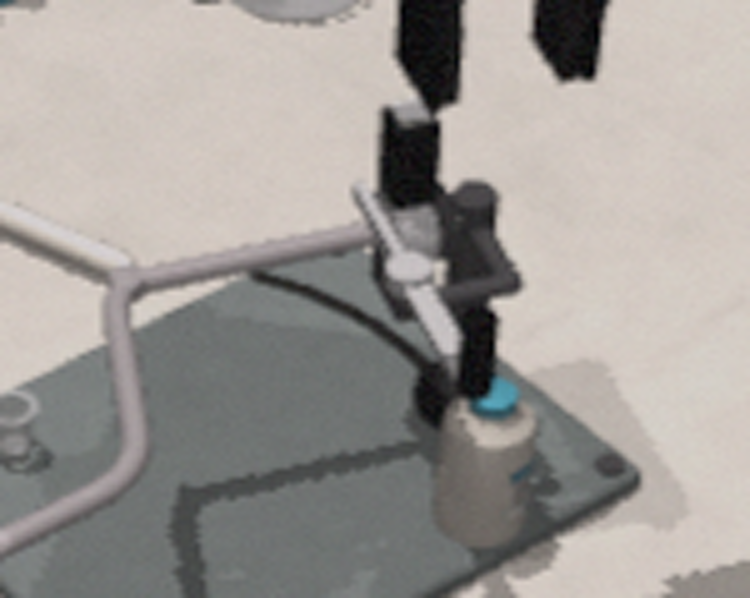

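View pics/wrist8.png

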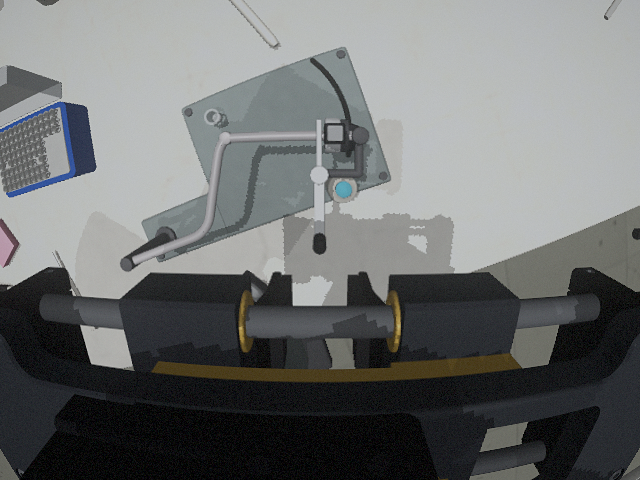

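The lever lies square across the rod in the wrist view: the leg runs (225,138) to (320,135) and the lever (319,120) to (320,243). The carrier is on the stop disc at (337,133), and the bottle at (343,189) and cup at (213,117) are still standing. The arm is clear, so I'm handing in.

Run:
```python
from rig import bot
print(bot.hand_in()); s=bot.read_state(); print(s["time_s"],s["force"])
```

```text
the job is handed in; nothing more can be done
None
the job is handed in; nothing more can be done
```

I slid the carrier round both bends and the knuckle until it stopped against the disc. I then swung the keeper lever shut behind it, let go, and handed in at about 30 s. The hand-in gave no verdict.

- **Far-leg angle:** feeling side to side on each leg put the far leg's turn at about 44°, which matches the camera estimate of 44.5°.
- **Carrier home:** the tool stopped advancing at about 3.7 N on the wrist sensor, at roughly the expected 84 mm from the knuckle. The largest force I read was about 10 N, when I lowered the carrier to hang before release and the rod stopped it sooner than expected. Readings come only at the end of each move, so short peaks could have been higher.
- **Keeper shut:** I pushed the pin until its end stop pushed back with about 4 N. In the last wrist picture the lever is square across the rod behind the carrier.
- **Last pictures:** the carrier is on the stop disc, the dropper bottle and sample cup are standing, and the gripper is clear of everything.
- **One disagreement:** the plate's edges appear about 10 mm off in x from where the rod geometry puts them. I worked from the rod, and the carrier passed round both bends without a contact reading.

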